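# Set up the polishing station

### The job

Set up the polishing station: slide the dust extractor's slider fully to off (red dot), then lay the polishing bars that are there in the rack one at a time, coarse to fine in the order of the dots on the tags (black 1, red 2, blue 3, green 4, white 5; skip missing ones and leave their pockets empty), each lying flat in the pocket with the tag of its own colour. Then lay the handpiece in both forks of its rest (either way round), and last of all bring the extractor slider up to the orange pointer. Leave the jar, mug and brush alone; put back anything that gets knocked out of place.

Things in the scene. Friction and masses are not known exactly. Their poses are not given: they have to be found in the camera images.
- bar1: black bar of solid polishing compound, grade 1, a rectangular block 96 x 36 x 36 mm, about 0.2 kg; origin at its centre, x along its length; it may be absent
- bar2: red bar of solid polishing compound, grade 2, a rectangular block 96 x 36 x 36 mm, about 0.2 kg; origin at its centre, x along its length; it may be absent
- bar3: blue bar of solid polishing compound, grade 3, a rectangular block 96 x 36 x 36 mm, about 0.2 kg; origin at its centre, x along its length; it may be absent
- bar4: green bar of solid polishing compound, grade 4, a rectangular block 96 x 36 x 36 mm, about 0.2 kg; origin at its centre, x along its length; it may be absent
- bar5: white bar of solid polishing compound, grade 5, a rectangular block 96 x 36 x 36 mm, about 0.2 kg; origin at its centre, x along its length; it may be absent
- pocket1: aluminium pocket number 1 of the rack, fixed: its tag, flat on the pocket's +x end, is black with one dot. Origin at the centre of the pocket's underside, 6 mm above the bench; x along its length, z up. Inside 106 (x) x 44 (y) mm, floor 4 mm and wall tops 12 mm above the origin, walls 4 mm thick. The five pockets stand side by side 80 mm apart along y, in no fixed order
- pocket2: aluminium pocket number 2 of the rack, fixed: its tag, flat on the pocket's +x end, is red with two dots. Origin at the centre of the pocket's underside, 6 mm above the bench; x along its length, z up. Inside 106 (x) x 44 (y) mm, floor 4 mm and wall tops 12 mm above the origin, walls 4 mm thick. The five pockets stand side by side 80 mm apart along y, in no fixed order
- pocket3: aluminium pocket number 3 of the rack, fixed: its tag, flat on the pocket's +x end, is blue with three dots. Origin at the centre of the pocket's underside, 6 mm above the bench; x along its length, z up. Inside 106 (x) x 44 (y) mm, floor 4 mm and wall tops 12 mm above the origin, walls 4 mm thick. The five pockets stand side by side 80 mm apart along y, in no fixed order
- pocket4: aluminium pocket number 4 of the rack, fixed: its tag, flat on the pocket's +x end, is green with four dots. Origin at the centre of the pocket's underside, 6 mm above the bench; x along its length, z up. Inside 106 (x) x 44 (y) mm, floor 4 mm and wall tops 12 mm above the origin, walls 4 mm thick. The five pockets stand side by side 80 mm apart along y, in no fixed order
- pocket5: aluminium pocket number 5 of the rack, fixed: its tag, flat on the pocket's +x end, is white with five dots. Origin at the centre of the pocket's underside, 6 mm above the bench; x along its length, z up. Inside 106 (x) x 44 (y) mm, floor 4 mm and wall tops 12 mm above the origin, walls 4 mm thick. The five pockets stand side by side 80 mm apart along y, in no fixed order
- handpiece: teal cordless polishing handpiece, about 0.18 kg: a square-section body 120 long x 28 x 28 mm; origin at the centre of this body, x along it towards the thin nose and felt bob, which reach 104 mm from the origin; loose on the bench
- rest: fixed handpiece rest: a steel foot 120 (x) x 80 (y) x 8 mm with two upright forks 72 mm apart (at x = -36 and +36 mm, each 8 mm thick). Each has a level notch 36 mm wide (y), floor 50 mm above the origin, prongs to 62 mm, 54 mm wide over all. Origin at the centre of the foot's underside, z up
- unit: fixed teal control box of the dust extractor, 120 (x) x 240 (y) x 40 mm high; origin at the centre of its underside. The slider's track (40 mm wide, its top 54 mm above the bench) runs along y in the middle of its top; a red dot marks the off end (-y, the end nearer the robot)
- fader (a joint): the extractor slider: 0 = off (at the red dot end), 0.12 = full, in m along the control box's +y; it stays where it is left, about 1.5 N to move
- fader_top (a point): centre of the top of the slider's black grip, which is 28 (x) x 20 (y) mm and 40 mm high, the top 94.5 mm above the bench; axes as the control box
- pointer: orange pointer fixed on the control box beside the track, marking the working position of the slider: origin at its tip (40 mm above the bench), axes as the control box; the slider grip's centre belongs at the same place along y
- jar: bystander: amber jar, 75 mm tall, radius 32 mm, origin at centre of underside
- mug: bystander: white mug, 85 mm tall, radius 38 mm, origin at centre of underside
- brush: bystander: bench brush lying on the bench beyond the rack, handle along its x
Mind the look-alikes: they are no part of the job. There is more than one size of the handpiece; the one meant has the size given above.

How it is judged (in metres and radians):
On the way, in this order (a step that is already met when the one before it is completed fails the run):
1. the extractor slider is fully off (within 6 mm) (value of joint fader below 0.006 m), for 0.2 s.
2. the black bar lies in pocket 1, released (x of bar1 in the frame of pocket1 between -0.009 and 0.009 m and y of bar1 in the frame of pocket1 between -0.008 and 0.008 m and z of bar1 in the frame of pocket1 between 0.017 and 0.027 m and angle between the x axis of bar1 and the x axis of pocket1, either way round below 0.13 rad and contact force between bar1 and the fingers below 0.3 N), for 0.2 s.
3. the red bar lies in pocket 2, released (x of bar2 in the frame of pocket2 between -0.009 and 0.009 m and y of bar2 in the frame of pocket2 between -0.008 and 0.008 m and z of bar2 in the frame of pocket2 between 0.017 and 0.027 m and angle between the x axis of bar2 and the x axis of pocket2, either way round below 0.13 rad and contact force between bar2 and the fingers below 0.3 N), for 0.2 s.
4. the blue bar lies in pocket 3, released (x of bar3 in the frame of pocket3 between -0.009 and 0.009 m and y of bar3 in the frame of pocket3 between -0.008 and 0.008 m and z of bar3 in the frame of pocket3 between 0.017 and 0.027 m and angle between the x axis of bar3 and the x axis of pocket3, either way round below 0.13 rad and contact force between bar3 and the fingers below 0.3 N), for 0.2 s.
5. the green bar lies in pocket 4, released (x of bar4 in the frame of pocket4 between -0.009 and 0.009 m and y of bar4 in the frame of pocket4 between -0.008 and 0.008 m and z of bar4 in the frame of pocket4 between 0.017 and 0.027 m and angle between the x axis of bar4 and the x axis of pocket4, either way round below 0.13 rad and contact force between bar4 and the fingers below 0.3 N), for 0.2 s.
6. the white bar lies in pocket 5, released (x of bar5 in the frame of pocket5 between -0.009 and 0.009 m and y of bar5 in the frame of pocket5 between -0.008 and 0.008 m and z of bar5 in the frame of pocket5 between 0.017 and 0.027 m and angle between the x axis of bar5 and the x axis of pocket5, either way round below 0.13 rad and contact force between bar5 and the fingers below 0.3 N), for 0.2 s.
7. the handpiece lies in both forks of its rest, released (x of handpiece in the frame of rest between -0.02 and 0.02 m and y of handpiece in the frame of rest between -0.008 and 0.008 m and z of handpiece in the frame of rest between 0.059 and 0.069 m and angle between the x axis of handpiece and the x axis of rest, either way round below 0.13 rad and contact force between handpiece and the fingers below 0.3 N), for 0.2 s.
8. the extractor slider is at the orange pointer (y of fader_top in the frame of pointer between -0.006 and 0.006 m), for 0.2 s.
At the end, for the whole second after the job is handed in: Each bar present lies flat in its colour's pocket (9 mm along, 8 across, 5 in height, 0.13 rad), the handpiece lies in both forks, either way round (20 mm along, 8 across, 5 in height, 0.13 rad), the slider's centre is within 6 mm of the orange pointer; all released and at rest (all of step 2 and all of step 3 and all of step 4 and all of step 5 and all of step 6 and all of step 7 and all of step 8 and linear speed of each of bar1, bar2, bar3, bar4, bar5, handpiece below 0.02 m/s); the robot touches nothing.
It fails at once if the jar is moved more than 30 mm (distance of jar from where it was at the start of the episode above 0.03 m).
It fails at once if the mug is moved more than 30 mm (distance of mug from where it was at the start of the episode above 0.03 m).
It fails at once if the brush is moved more than 30 mm (distance of brush from where it was at the start of the episode above 0.03 m).
Of bar1, bar2, bar3, bar4, bar5 only 3 to 5 are there at a start; the rules pass over those that are not, and their reading is None.
At some moment in a run one of bar1, bar2, bar3, bar4, bar5 may be knocked a few centimetres aside while the robot is not near it.
Once in a run the grip may slacken for a moment while it holds something.
It also fails if it takes over 210 s, if anything falls off the work surface, if the arm or the gripper's body presses on something with over 40 N, if the wrist force passes 120 N, or if a joint passes its speed limit or range.

### The arm

A 6-joint arm with a two-finger parallel gripper is mounted at the origin on the work surface. World frame = base frame: x ahead of the robot, y to its left, z up, the work surface at z = 0. Lengths are in mm, angles in rad, forces in N, time in s.
With the tool pointing down it reaches from about 375 to 925 mm from the base axis. Payload 5.7 kg.
Tool frame: the origin (TCP) lies at the very end of the fingers, on their centre line; the grasp point (between the pads) lies 19 mm behind it; z points along the fingers, y is the line along which they close (so a half turn about z gives the same grasp; the last joint's range is limited). The gripper opens to 85 mm and grips with 20 to 120 N. Pads are 22 mm wide; open, the fingers measure 114 mm over their backs; the gripper's body (76 mm by 85 mm) begins 54 mm behind the grasp point. The pads swing forward as they close: fully open they stand 13 mm farther back than shut.
Start: joints at [-1.221, 0.359, 1.51, -0, 1.272, -0.115], TCP at [268.927, -536.322, 231.267] pointing down, gripper open.
Joint ranges: [-2.97, 2.97], [-1.01, 2.36], [0.21, 2.38], [-0.96, 4.11], [0.2, 2.71], [-2.98, 2.98]. Speed limits (rad/s): [2.39, 2.39, 3.14, 3.14, 3.14, 3.14].

### API

Orientations are given as [roll, pitch, yaw] about the fixed x, y, z axes, in that order (R = Rz(yaw) Ry(pitch) Rx(roll)).
In Python, from plant import * gives the robot as it stands. The module is installed in compiled form; this text tells all that it offers.
- The arm moves only by the tool arm_command, never from a script. Its argument "motion" is a list of rows, each a list of 3 entries, a list of its own where there are three numbers: the finger opening in mm, from 0 to 85.4, then the shift along the tool's x, y, z in mm, then the turn, a rotation vector about the tool's x, y, z in degrees. In form: [[claw, [x, y, z], [rx, ry, rz]], ...]. A call has 1 to 5 rows; each row is the pose to reach, as a shift and turn from the pose commanded when the call began, along the tool's axes at that moment; what a row does not reach only later rows make up. A row lasts 1/8 s, in which the tool goes at most 62.5 mm and 10.7 degrees, less where a joint would pass 70% of its speed; a pose out of reach is approached as far as the arm can. A call with a gripper value outside its range is refused whole. The fingers move at their own pace and stop on an object; "squeeze" is the grip in N (left out, the last holds). Time passes only in rows, so rows that repeat a pose let the fingers close. It gives the time, the measured TCP pose, the force, the opening and the grip force at its end, in the units of the state.
- observe(): the state, without advancing time (a new reading comes with each control period).
- camera(name): name is "scene" or "top" or "wrist"; returns the picture (400x640x3 uint8, blue, green, red); there is no depth.
- camera_params(name): a dict with "vertical_fov" (degrees; the focal length in pixels is half the picture's height over the tangent of half this angle, whatever the lens; pixels are square), "cx", "cy" (the principal point, pixels), "xyz" and "rotation" of the camera in the world. Camera axes: x right, y down, z forward; pixel columns grow to the right and rows downward; lengths in mm; the calibration is good to about 2 mm. A picture is of the moment at which its call begins: read the wrist's pose just before it. camera_params takes no time and is no camera call; for the wrist camera it gives the pose at the moment of the call.
- hand_in(): hands the job in; it is judged then, once.
The state is a dict: "time_s": time; "joint_positions": joint angles; "dq": joint speeds; "effort": joint torques, N m; "ee_pos": TCP position; "tool_rot": TCP orientation; "contact_force": force on the tool from outside, world axes, zero at the start; "moment": the same for the moment, N m; "opening": finger opening in mm; "gripper_force": force on a finger pad.
Only numpy, scipy, OpenCV 4.12 (cv2) and the standard library are available. Lean on these libraries where they do the work, as an engineer would, in place of code of your own. Each camera call takes 0.05 s, during which the arm holds its last target. There are 200 camera calls.

## Working session

There is one attempt and no reset: what is moved stays moved. The work goes in short steps, Python scripts to look and compute and a tool call to move; the robot and the scene stay as the last step left them, time stands still between calls to the robot, and variables do not carry over. Pictures are saved under pics/ and viewed, at most 14 in all, crops included, and the job is handed in when it is done.

Besides the shell and the picture viewer there is one more tool, called after "Emit:" as a command line: name --argument value ..., lists and objects as JSON in quotes. arm_command: Moves the arm, as the interface text tells. Its arguments: {"type":"object","properties":{"motion":{"type":"array"},"squeeze":{"type":"number"}},"required":["motion"]}

```bash
mkdir -p pics; python3 - <<'E'
from plant import *
import cv2
print(observe())
for n in("scene","top","wrist"):
    print(n,camera_params(n)); cv2.imwrite(f"pics/{n}0.png",camera(n))
E
```

```text
{'time_s': 0.0, 'joint_positions': array([-1.22109132e+00,  3.59512832e-01,  1.51144076e+00,  1.23772887e-05,
        1.27249779e+00, -1.15109528e-01]), 'dq': array([ 0.00035857, -0.00080813, -0.0007161 , -0.00026466,  0.0004712 ,
        0.00099354]), 'effort': array([-8.51335280e-04, -5.27624917e+01, -2.78621650e+01, -3.94497984e-04,
        1.32819358e-02, -1.79761810e-05]), 'ee_pos': array([ 268.71068541, -535.70100475,  230.4457588 ]), 'tool_rot': array([-3.13974759e+00, -2.25230119e-04,  4.64810680e-01]), 'contact_force': array([0.5114225 , 0.09904226, 0.09552946]), 'moment': array([ 0.01448016, -0.00918107, -0.03918352]), 'gripper_force': 0.0, 'opening': 85.53595783953311}
scene {'vertical_fov': 44.99619438454343, 'cx': 322.6239678790878, 'cy': 197.0298736555664, 'xyz': array([1361.45473065, -441.34469809, 1016.89926003]), 'rotation': array([-2.30978926,  0.0058639 ,  1.00077349])}
top {'vertical_fov': 55.69717575848671, 'cx': 322.38951253894356, 'cy': 204.08698411397694, 'xyz': array([ 412.02495139,  117.08598778, 1429.67307812]), 'rotation': array([-3.08760369, -0.02621049, -1.55793353])}
wrist {'vertical_fov': 58.933530048548405, 'cx': 317.45534098284224, 'cy': 202.2211278366945, 'xyz': array([ 337.31020403, -501.12250568,  373.33417039]), 'rotation': array([ 2.83492958e+00,  2.00616591e-03, -1.10685326e+00])}
```

View pics/top0.png

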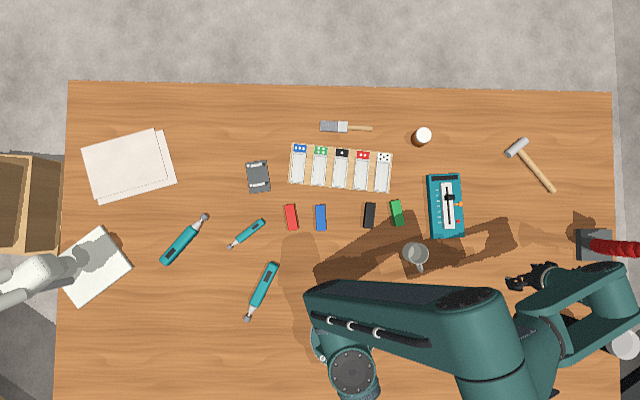

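View pics/scene0.png

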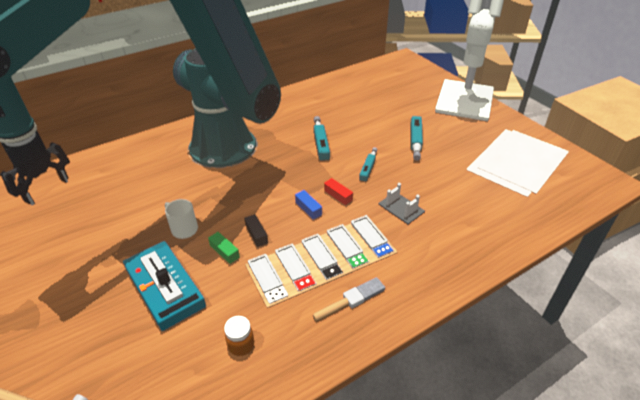

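Top view: bars red (291,217), blue (320,217), black (369,215), green (397,212), and no white bar. The rack tags, left to right, are blue, green, black, red, white. The rest is at (258,177) and the slider grip at (449,197), with the orange pointer at (460,204). There are three teal handpieces, and the shortest, at (246,233), seems to be the right one.

```bash
cat > h.py <<'E'
from plant import *
import cv2, numpy as np
from scipy.spatial.transform import Rotation as R
def cam(n):
    p=camera_params(n); return p,camera(n)
def ray(p,uv,z):
    f=200/np.tan(np.radians(p["vertical_fov"]/2))
    uv=np.atleast_2d(np.asarray(uv,float))
    d=np.c_[(uv[:,0]-p["cx"])/f,(uv[:,1]-p["cy"])/f,np.ones(len(uv))]
    d=R.from_euler("xyz",p["rotation"]).apply(d)
    o=p["xyz"]; return (o+d*((z-o[2])/d[:,2])[:,None])[:,:2]
def proj(p,X):
    f=200/np.tan(np.radians(p["vertical_fov"]/2))
    c=R.from_euler("xyz",p["rotation"]).inv().apply(np.atleast_2d(X)-p["xyz"])
    return np.c_[p["cx"]+f*c[:,0]/c[:,2],p["cy"]+f*c[:,1]/c[:,2]]
RNG={"red":[((0,130,60),(8,255,255)),((172,130,60),(180,255,255))],"blue":[((105,120,50),(125,255,255))],
"green":[((45,110,40),(75,255,255))],"teal":[((84,90,40),(100,255,255))],"black":[((0,0,0),(180,110,62))],"orange":[((9,190,190),(20,255,255))],"white":[((0,0,215),(180,35,255))],"steel":[((0,0,60),(180,60,140))]}
def blobs(p,im,col,z,amin=20):
    """metric minAreaRect (cx,cy,long,short,yaw of long side, px) of each blob on plane z"""
    h=cv2.cvtColor(im,cv2.COLOR_BGR2HSV)
    m=sum(cv2.inRange(h,*map(np.array,r)) for r in RNG[col]).astype(np.uint8)
    out=[]
    for c in cv2.findContours(m,cv2.RETR_EXTERNAL,cv2.CHAIN_APPROX_NONE)[0]:
        if cv2.contourArea(c)<amin: continue
        w=ray(p,c.reshape(-1,2),z).astype(np.float32)
        q=cv2.boxPoints(cv2.minAreaRect(w)); a,b=q[1]-q[0],q[2]-q[1]
        if np.hypot(*a)<np.hypot(*b): a,b=b,a
        out.append([*q.mean(0).round(1),*np.round([np.hypot(*a),np.hypot(*b)],1),round(float(np.arctan(a[1]/a[0])) if abs(a[0])>1e-6 else 1.571,3),tuple(c.reshape(-1,2).mean(0).round())])
    return out
def totool(dx,dy):
    y=observe()["tool_rot"][2]; c,s=np.cos(y),np.sin(y); return dx*c+dy*s, dx*s-dy*c
E
python3 - <<'E'
from h import *
p,im=cam("top")
for col,z in [("red",36),("blue",36),("green",36),("black",36),("teal",28),("orange",42),("white",10),("steel",60)]:
    print(col)
    for b in blobs(p,im,col,z,15): print("  ",*b)
E
```

```text
red
   340.8 -1012.2 192.3 57.6 1.492 (np.float64(616.0), np.float64(247.0))
   439.3 197.0 96.6 38.2 0.191 (np.float64(291.0), np.float64(217.0))
   674.9 -67.4 44.9 26.3 -1.563 (np.float64(363.0), np.float64(154.0))
blue
   438.8 89.0 92.6 34.4 0.066 (np.float64(320.0), np.float64(217.0))
   696.9 171.1 44.5 26.2 -1.555 (np.float64(299.0), np.float64(148.0))
green
   459.1 -193.3 94.1 40.2 0.2 (np.float64(396.0), np.float64(213.0))
   687.4 82.5 28.4 22.8 1.39 (np.float64(323.0), np.float64(150.0))
black
   -188.5 -766.1 42.0 21.8 -1.007 (np.float64(553.0), np.float64(393.0))
   -143.0 -1056.5 99.8 43.0 -0.957 (np.float64(630.0), np.float64(379.0))
   -121.8 -543.5 260.8 47.9 -1.314 (np.float64(492.0), np.float64(376.0))
   -31.2 -68.3 66.4 17.6 1.121 (np.float64(362.0), np.float64(348.0))
   -37.0 84.1 31.8 17.7 0.483 (np.float64(320.0), np.float64(349.0))
   19.2 -173.7 306.2 45.2 1.336 (np.float64(388.0), np.float64(333.0))
   76.4 -743.2 45.6 16.3 0.939 (np.float64(545.0), np.float64(319.0))
   63.8 9.4 86.6 32.7 1.395 (np.float64(341.0), np.float64(320.0))
   81.4 82.2 79.4 31
[... 4380 characters left out ...]
2.7 38.0 14.0 -0.682 (np.float64(170.0), np.float64(253.0))
   318.2 -927.9 120.3 51.2 1.53 (np.float64(595.0), np.float64(256.0))
   244.1 1021.7 248.6 133.0 -1.22 (np.float64(57.0), np.float64(272.0))
   317.5 -254.0 91.4 72.1 -1.561 (np.float64(414.0), np.float64(252.0))
   385.2 -926.2 113.7 47.6 -1.558 (np.float64(594.0), np.float64(235.0))
   324.2 811.0 186.7 6.2 0.67 (np.float64(117.0), np.float64(247.0))
   447.6 -88.9 88.9 30.9 -0.104 (np.float64(369.0), np.float64(216.0))
   584.2 318.3 113.9 75.8 0.172 (np.float64(257.0), np.float64(176.0))
   648.3 1124.6 223.7 20.2 1.49 (np.float64(32.0), np.float64(154.0))
   707.5 -626.0 86.2 28.6 -0.785 (np.float64(511.0), np.float64(147.0))
```

View pics/wrist0.png

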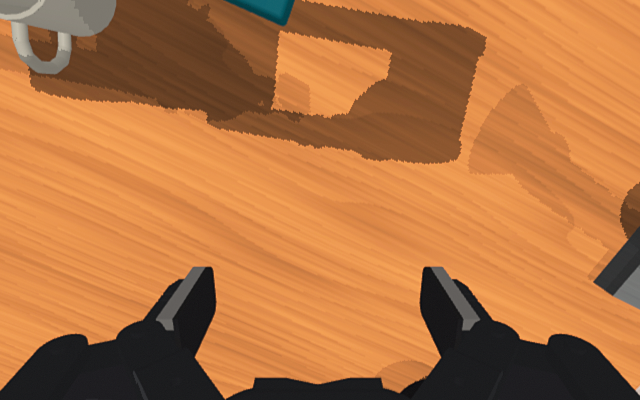

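Handpiece by size: the 118.6 x 26.2 mm body at (388,347) is the right one; the other two measure about 170 x 40. The wrist view shows bare bench and the unit's corner at the top. Next I move to look at the extractor.

Emit:
arm_command --motion '[[85,[200,94,-70],[0,0,-50]],[85,[200,94,-70],[0,0,-50]],[85,[200,94,-70],[0,0,-50]],[85,[200,94,-70],[0,0,-50]],[85,[200,94,-70],[0,0,-50]]]'

```text
time_s: 0.82
ee_pos: [493.8, -530.3, 301.9]
tool_rot: [3.139, 0.001, 1.346]
contact_force: [-0.7, -0.5, -0.5]
opening: 84.8
gripper_force: 0.0
```

Emit:
arm_command --motion '[[85,[0,0,0],[0,0,-9]],[85,[0,0,0],[0,0,-18]],[85,[0,0,0],[0,0,-18]],[85,[0,0,0],[0,0,-18]]]'

```text
time_s: 1.32
ee_pos: [489.8, -530.6, 301.0]
tool_rot: [-3.141, -0.0, 1.649]
contact_force: [0.0, 0.0, 0.3]
opening: 85.1
gripper_force: 0.0
```

```bash
python3 - <<'E'
from h import *
o=observe(); print(o["time_s"],o["ee_pos"],o["tool_rot"])
p,im=cam("wrist"); cv2.imwrite("pics/w1.png",im)
h=cv2.cvtColor(im,cv2.COLOR_BGR2HSV)
print(blobs(p,im,"orange",42,15)); 
for b in blobs(p,im,"black",94.5,300)+["red"]+blobs(p,im,"red",40,15)+["teal"]+blobs(p,im,"teal",40,3000): print(b)
E
```

```text
1.325 [ 489.75768576 -530.62922764  301.02186695] [-3.14133895e+00 -4.84095194e-04  1.64862187e+00]
[[np.float32(495.7), np.float32(-430.2), np.float32(14.9), np.float32(7.0), 0.077, (np.float64(332.0), np.float64(70.0))]]
[np.float32(762.7), np.float32(-709.9), np.float32(288.7), np.float32(184.4), 0.077, (np.float64(499.0), np.float64(350.0))]
[np.float32(362.8), np.float32(-740.9), np.float32(513.8), np.float32(184.5), 0.077, (np.float64(174.0), np.float64(360.0))]
[np.float32(579.1), np.float32(-397.4), np.float32(54.2), np.float32(15.2), -1.489, (np.float64(429.0), np.float64(33.0))]
[np.float32(488.3), np.float32(-387.6), np.float32(124.2), np.float32(20.7), 0.077, (np.float64(332.0), np.float64(11.0))]
red
[np.float32(431.8), np.float32(-421.2), np.float32(13.8), np.float32(12.7), 0.077, (np.float64(271.0), np.float64(54.0))]
teal
[np.float32(490.6), np.float32(-402.2), np.float32(237.0), np.float32(73.6), 0.077, (np.float64(345.0), np.float64(44.0))]
```

View pics/w1.png

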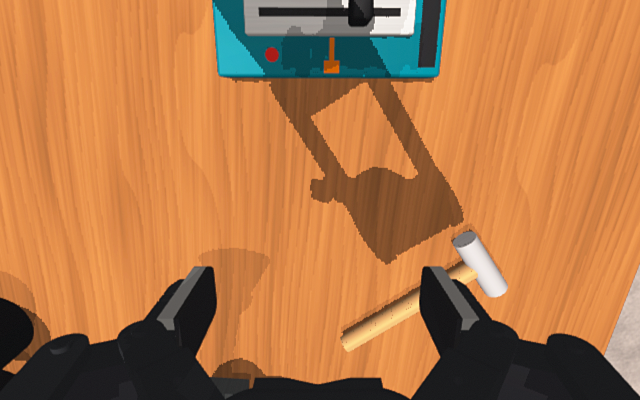

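The wrist view shows the unit at the top: grip about (361,5), pointer tip (333,38), red dot (271,54). The grip is at the image edge, so I shift 90 mm towards it.

Emit:
arm_command --motion '[[85,[45,0,0],[0,0,0]],[85,[90,0,0],[0,0,0]],[85,[90,0,0],[0,0,0]]]'

```text
time_s: 1.75
ee_pos: [482.3, -437.8, 301.7]
tool_rot: [-3.141, -0.002, 1.652]
contact_force: [0.5, -0.7, 0.9]
opening: 85.0
gripper_force: 0.0
```

```bash
python3 - <<'E'
from h import *
o=observe(); print(o["time_s"],o["ee_pos"],o["tool_rot"])
p,im=cam("wrist"); cv2.imwrite("pics/w2.png",im)
for c,z,a in [("orange",42,15),("black",94.5,300),("red",40,15),("teal",40,3000),("black",54,300)]: 
    print(c); [print(*b) for b in blobs(p,im,c,z,a)]
cv2.imwrite("pics/w2c.png",cv2.resize(im[0:260,120:560],None,fx=1.8,fy=1.8))
E
```

```text
1.75 [ 482.26079128 -437.84009299  301.68594748] [-3.14127336e+00 -1.62166930e-03  1.65214813e+00]
orange
495.5 -426.1 16.1 14.9 -1.485 (np.float64(331.0), np.float64(153.0))
black
503.7 -712.7 230.0 32.8 0.081 (np.float64(318.0), np.float64(391.0))
756.5 -616.0 287.8 184.5 0.081 (np.float64(500.0), np.float64(349.0))
240.9 -657.9 283.4 184.5 0.081 (np.float64(128.0), np.float64(349.0))
487.7 -378.5 124.5 26.0 0.08 (np.float64(332.0), np.float64(110.0))
576.9 -369.5 84.3 15.2 -1.491 (np.float64(423.0), np.float64(107.0))
red
431.9 -420.9 13.9 12.6 0.849 (np.float64(275.0), np.float64(143.0))
teal
488.7 -378.4 237.2 117.5 0.08 (np.float64(328.0), np.float64(104.0))
black
507.0 -753.4 256.6 36.6 0.081 (np.float64(318.0), np.float64(391.0))
789.0 -645.6 321.1 205.8 0.081 (np.float64(500.0), np.float64(349.0))
213.7 -692.3 316.1 205.9 0.081 (np.float64(128.0), np.float64(349.0))
489.1 -380.5 138.9 29.1 0.08 (np.float64(332.0), np.float64(110.0))
588.6 -370.5 94.0 17.0 -1.491 (np.float64(423.0), np.float64(107.0))
```

View pics/w2c.png

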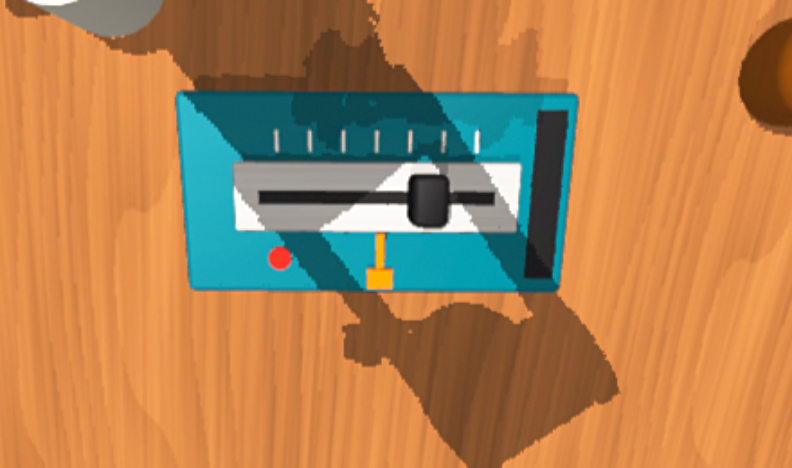

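Crop: pointer tip at (380,236), grip top about (428,198), red dot (280,258).

```bash
python3 - <<'E'
from h import *
p=camera_params("wrist"); p0,_=p,0
c=lambda u,v:(120+u/1.8,v/1.8)
a=.078; u=np.array([np.cos(a),np.sin(a)]); n=np.array([-np.sin(a),np.cos(a)])
cen=np.array([488.7,-378.4])
for nm,px,z in [("tip",c(380,236),40),("grip",c(428,196),94.5),("gL",c(409,200),94.5),("gR",c(447,200),94.5),("dot",c(280,258),40),("slotL",c(259,197),54),("slotR",c(495,199),54)]:
    w=ray(p,px,z)[0]; print(nm,w.round(1),"along",((w-cen)@u).round(1),"across",((w-cen)@n).round(1))
o=observe()
for s in(-60,): print(cen+s*u)
E
```

```text
tip [ 494.6 -405.3] along 3.8 across -27.3
grip [ 515.6 -376.6] along 27.0 across -0.3
gL [ 505.8 -379.5] along 16.9 across -2.4
gR [ 525.9 -377.9] along 37.2 across -2.4
dot [ 432.8 -424. ] along -59.3 across -41.1
slotL [ 420.3 -386.8] along -68.9 across -3.1
slotR [ 560.1 -376.8] along 71.3 across -3.9
[ 428.88242748 -383.07525592]
```

Emit:
arm_command --motion '[[60,[30,20,60],[0,0,0]],[60,[58,38,110],[0,0,0]],[60,[58,38,160],[0,0,0]],[60,[58,38,200],[0,0,0]],[60,[58,38,230],[0,0,0]]]' --squeeze 30

```text
time_s: 2.42
ee_pos: [515.6, -380.9, 69.0]
tool_rot: [-3.141, -0.001, 1.65]
contact_force: [-0.4, -0.7, -0.2]
opening: 59.7
gripper_force: 0.0
```

Emit:
arm_command --motion '[[60,[0,0,2],[0,0,0]],[0,[0,0,2],[0,0,0]],[0,[0,0,2],[0,0,0]],[0,[0,0,2],[0,0,0]],[0,[0,0,2],[0,0,0]]]'

```text
time_s: 3.05
ee_pos: [516.8, -381.3, 71.1]
tool_rot: [3.139, 0.003, 1.652]
contact_force: [-0.3, -0.6, 6.6]
opening: 19.4
gripper_force: 31.9
```

```bash
python3 - <<'E'
from h import *
o=observe();print(o)
e=o["ee_pos"][:2];t=np.array([428.9,-383.1]);print(totool(*(t-e)))
E
```

```text
{'time_s': 3.05, 'joint_positions': array([-7.43014391e-01,  5.84305944e-01,  1.56968104e+00, -2.33642986e-04,
        9.84013726e-01, -8.23597685e-01]), 'dq': array([-0.00148279,  0.00030811, -0.00077763,  0.00044465,  0.00010478,
       -0.00108249]), 'effort': array([  0.60907139, -56.89371228, -19.80317831,   0.21560201,
         0.09040773,  -0.08070896]), 'ee_pos': array([ 516.83137322, -381.31737193,   71.08432259]), 'tool_rot': array([3.13929469e+00, 2.76756146e-03, 1.65150546e+00]), 'contact_force': array([-0.27290856, -0.59565214,  6.57680609]), 'moment': array([-0.1278883 ,  0.03713212, -0.07466696]), 'gripper_force': 31.853595972061157, 'opening': 19.443167368656713}
(np.float64(5.312337035745891), np.float64(-87.78885597868916))
```

Emit:
arm_command --motion '[[0,[0,-30,0],[0,0,0]],[0,[0,-60,0],[0,0,0]],[0,[0,-90,0],[0,0,0]],[0,[0,-91,0],[0,0,0]],[0,[0,-91,0],[0,0,0]]]'

```text
time_s: 3.68
ee_pos: [429.6, -388.3, 71.5]
tool_rot: [3.133, 0.003, 1.649]
contact_force: [11.8, 4.5, 6.5]
opening: 19.4
gripper_force: 32.5
```

Emit:
arm_command --motion '[[0,[0,0,0],[0,0,0]],[0,[0,0,0],[0,0,0]]]'

```text
time_s: 3.92
ee_pos: [429.6, -388.3, 71.5]
tool_rot: [3.134, 0.004, 1.65]
contact_force: [11.6, 5.3, 6.3]
opening: 19.3
gripper_force: 32.5
```

Emit:
arm_command --motion '[[50,[0,0,0],[0,0,0]],[50,[0,0,0],[0,0,0]],[50,[0,0,-40],[0,0,0]],[50,[0,0,-100],[0,0,0]],[50,[40,10,-150],[0,0,10]]]'

```text
time_s: 4.55
ee_pos: [431.7, -350.5, 219.8]
tool_rot: [3.14, 0.002, 1.471]
contact_force: [0.5, 0.3, 0.5]
opening: 50.1
gripper_force: 0.0
```

Emit:
arm_command --motion '[[85,[55,10,-30],[0,0,10]],[85,[110,20,-60],[0,0,20]],[85,[165,30,-90],[0,0,30]],[85,[220,40,-120],[0,0,40]],[85,[275,50,-130],[0,0,50]]]'

```text
time_s: 5.18
ee_pos: [506.5, -83.2, 348.3]
tool_rot: [3.139, -0.001, 0.613]
contact_force: [0.9, -0.7, -0.1]
opening: 84.6
gripper_force: 0.0
```

```bash
python3 - <<'E'
from h import *
o=observe();print(o["ee_pos"],o["tool_rot"],totool(*(np.array([480,15])-o["ee_pos"][:2])),np.degrees(o["tool_rot"][2]))
E
```

```text
[506.47370083 -83.22373488 348.29918767] [ 3.13923028e+00 -1.39367288e-03  6.13190505e-01] (np.float64(34.8751396177303), np.float64(-95.56402862487106)) 35.133227979926595
```

Emit:
arm_command --motion '[[85,[12,-30,0],[0,0,10]],[85,[24,-60,0],[0,0,20]],[85,[35,-95,0],[0,0,30]],[85,[35,-95,0],[0,0,35]],[85,[35,-95,0],[0,0,35]]]'

```text
time_s: 5.8
ee_pos: [478.7, 13.5, 346.3]
tool_rot: [3.141, 0.001, 0.01]
contact_force: [0.0, -0.7, -0.7]
opening: 85.3
gripper_force: 0.0
```

```bash
python3 - <<'E'
from h import *
o=observe();print(o["time_s"],o["ee_pos"],o["tool_rot"])
p,im=cam("wrist"); cv2.imwrite("pics/w3.png",im)
for c,z,a in [("red",36,60),("blue",36,60),("green",36,60),("black",36,60),("teal",28,100),("white",10,300),("steel",62,60)]: 
    print(c); [print(*b) for b in blobs(p,im,c,z,a)]
E
```

```text
5.8 [478.72096646  13.45449868 346.29473691] [3.14136773e+00 5.41727374e-04 1.00691399e-02]
red
441.3 191.0 97.6 47.8 0.191 (np.float64(182.0), np.float64(177.0))
blue
441.1 86.4 98.0 38.8 0.067 (np.float64(262.0), np.float64(179.0))
green
461.1 -190.6 99.7 45.5 0.204 (np.float64(475.0), np.float64(165.0))
black
197.9 -326.1 374.2 239.8 -1.562 (np.float64(500.0), np.float64(349.0))
193.1 195.4 667.0 239.8 -1.562 (np.float64(200.0), np.float64(362.0))
406.1 323.1 28.0 10.2 -0.896 (np.float64(87.0), np.float64(204.0))
451.2 -89.0 96.5 40.1 -0.106 (np.float64(396.0), np.float64(172.0))
456.8 -392.0 119.7 28.5 0.278 (np.float64(633.0), np.float64(171.0))
565.4 288.7 35.7 11.4 -1.562 (np.float64(92.0), np.float64(79.0))
590.7 -347.2 45.2 16.9 -1.497 (np.float64(620.0), np.float64(62.0))
594.8 269.0 108.7 2.9 0.171 (np.float64(102.0), np.float64(51.0))
teal
120.5 3.3 136.0 40.0 -1.41 (np.float64(323.0), np.float64(373.0))
244.0 277.1 100.9 31.3 -0.684 (np.float64(143.0), np.float64(303.0))
391.7 339.9 129.2 27.9 -0.892 (np.float64(81.0), np.float64(211.0))
486.1 -366.1 243.3 126.3 0.076 (n
[... 627 characters left out ...]
loat64(527.0), np.float64(287.0))
351.0 380.6 19.4 14.8 -0.849 (np.float64(39.0), np.float64(249.0))
339.6 -232.7 81.2 74.7 0.811 (np.float64(503.0), np.float64(262.0))
489.4 -346.2 164.8 11.4 0.059 (np.float64(617.0), np.float64(145.0))
591.2 -145.1 94.4 4.6 -0.097 (np.float64(461.0), np.float64(56.0))
594.7 -103.0 101.7 3.0 -0.09 (np.float64(423.0), np.float64(52.0))
597.3 -73.1 95.9 5.0 -0.093 (np.float64(397.0), np.float64(49.0))
585.1 299.9 105.3 90.6 0.167 (np.float64(62.0), np.float64(51.0))
601.7 -1.4 91.9 5.7 -0.122 (np.float64(332.0), np.float64(46.0))
606.6 137.0 79.4 2.3 -0.086 (np.float64(207.0), np.float64(39.0))
609.5 180.6 72.8 4.3 -0.059 (np.float64(167.0), np.float64(36.0))
```

View pics/w3.png

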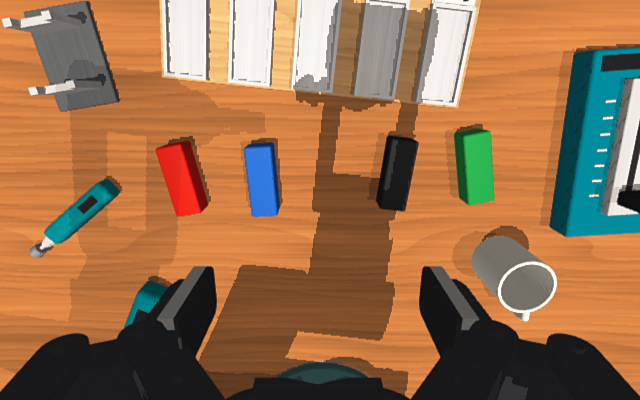

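Wrist view: bars red (182,177), blue (262,179), black (396,172), green (475,165); rack at the top cut off; rest upper left; handpiece (81,211) with nose towards lower left. I move 100 mm ahead for the rack.

Emit:
arm_command --motion '[[85,[50,0,0],[0,0,0]],[85,[100,0,0],[0,0,0]],[85,[100,0,0],[0,0,0]]]'

```text
time_s: 6.22
ee_pos: [582.1, 13.2, 345.2]
tool_rot: [-3.142, 0.0, 0.009]
contact_force: [-0.7, -0.5, 0.4]
opening: 84.6
gripper_force: 0.0
```

```bash
cat >> h.py <<'E'
COL={"red":"red","blue":"blue","green":"green","black":"black"}
def bar(p,im,col,near=None,z=36,L=96,W=36,amin=150):
    """top-face centre & yaw, using edges away from camera nadir plus known size"""
    h=cv2.cvtColor(im,cv2.COLOR_BGR2HSV); out=[]
    m=sum(cv2.inRange(h,*map(np.array,r)) for r in RNG[col]).astype(np.uint8)
    for c in cv2.findContours(m,cv2.RETR_EXTERNAL,cv2.CHAIN_APPROX_NONE)[0]:
        if cv2.contourArea(c)<amin: continue
        w=ray(p,c.reshape(-1,2),z).astype(np.float32)
        q=cv2.boxPoints(cv2.minAreaRect(w)); a,b=q[1]-q[0],q[2]-q[1]
        if np.hypot(*a)<np.hypot(*b): a,b=b,a
        if not(.8*L<np.hypot(*a)<1.3*L and .7*W<np.hypot(*b)<1.7*W): continue
        a=a/np.hypot(*a); a=a*np.sign(a[0]); b=np.array([-a[1],a[0]])
        cen=q.mean(0); o=p["xyz"][:2]; r=0
        for ax,S in((a,L),(b,W)):
            s=w@ax; lo,hi=s.min(),s.max()
            s0=o@ax
            r=r+ax*((hi-S/2) if abs(hi-s0)>abs(lo-s0) else (lo+S/2))
        out.append((r.round(1),round(float(np.arctan2(a[1],a[0])),3),np.ptp(w@a).round(1),np.ptp(w@b).round(1)))
    return out
E
python3 - <<'E'
from h import *
p,im=cam("wrist"); cv2.imwrite("pics/w4.png",im)
for c,z,a in [("white",18,600),("red",12,60),("blue",12,60),("green",12,60),("black",12,60),("steel",62,60)]: 
    print(c); [print(*b) for b in blobs(p,im,c,z,a)]
im3=cv2.imread("pics/w3.png")
import copy
p3=dict(p); p3["xyz"]=p["xyz"]-np.array([100,0,0])  # approx
pt,it=cam("top")
for c in COL: print(c,bar(p3,im3,c),bar(pt,it,c))
E
```

```text
white
492.0 -409.3 146.8 41.4 0.076 (np.float64(617.0), np.float64(214.0))
598.6 27.0 87.2 34.3 -0.092 (np.float64(305.0), np.float64(140.0))
597.6 -62.0 101.2 51.9 -0.09 (np.float64(380.0), np.float64(144.0))
613.2 -142.9 147.0 53.7 -0.084 (np.float64(439.0), np.float64(123.0))
634.6 95.2 146.7 52.4 -0.098 (np.float64(258.0), np.float64(109.0))
642.0 174.6 147.5 53.2 -0.114 (np.float64(195.0), np.float64(101.0))
744.0 -324.5 62.7 37.6 -1.562 (np.float64(602.0), np.float64(14.0))
red
416.4 -449.6 15.0 14.4 0.271 (np.float64(627.0), np.float64(263.0))
438.1 201.3 100.5 51.7 0.192 (np.float64(189.0), np.float64(245.0))
678.5 -69.2 47.8 29.6 1.484 (np.float64(384.0), np.float64(74.0))
blue
433.1 90.2 110.7 41.3 0.063 (np.float64(265.0), np.float64(249.0))
700.1 169.6 47.5 29.5 1.477 (np.float64(193.0), np.float64(54.0))
green
454.3 -201.4 111.9 46.5 0.206 (np.float64(464.0), np.float64(237.0))
692.8 89.9 46.7 29.4 1.477 (np.float64(257.0), np.float64(61.0))
black
283.3 -343.1 392.8 251.8 -1.562 (np.float64(499.0), np.float64(350.0))
278.6 204.6 700.5 251.8 -1.562 (np.float64(202.0), np.
[... 1465 characters left out ...]
ay([440.1, 198.2], dtype=float32), 0.197, np.float32(97.3), np.float32(38.0))]
blue [(array([444.1,  87.3], dtype=float32), 0.066, np.float32(97.7), np.float32(38.7))] [(array([437. ,  89.7], dtype=float32), 0.066, np.float32(92.6), np.float32(34.4))]
green [(array([ 463.9, -195.2], dtype=float32), 0.203, np.float32(99.5), np.float32(45.4))] []
black [(array([454.5, -90.9], dtype=float32), -0.106, np.float32(96.3), np.float32(40.0)), (array([ 448. , -390.7], dtype=float32), 0.276, np.float32(119.4), np.float32(28.4))] [(array([ -140.5, -1067.3], dtype=float32), -0.971, np.float32(107.9), np.float32(43.5)), (array([ 343.8, -906.1], dtype=float32), -0.024, np.float32(111.9), np.float32(57.1))]
```

View pics/w4.png

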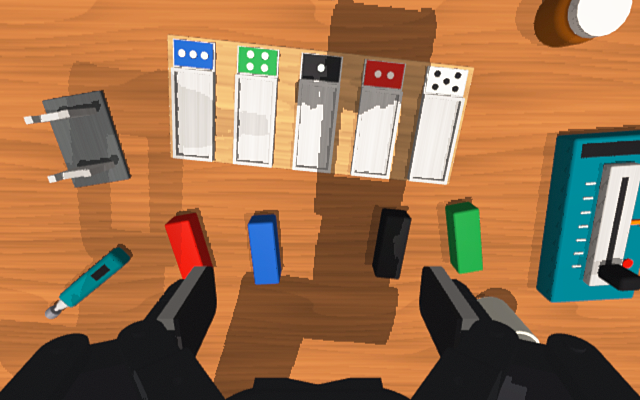

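Rack view: tags blue (193,54), green (257,61), black (321,67), red (384,74), white (446,81); pockets below them, all empty; slider at the red dot. Pocket centres fit an 80 mm pitch at yaw -0.090: P1 (611.1,17.2), P2 (603.9,-62.5), P3 (625.5,176.6), P4 (618.3,96.9). Black bar is at (451.1,-90.9).

Emit:
arm_command --motion '[[75,[-40,30,55],[0,0,6.6]],[75,[-80,60,105],[0,0,6.6]],[75,[-115,90,155],[0,0,6.6]],[75,[-132,103,210],[0,0,6.6]],[75,[-132,103,250],[0,0,6.6]]]' --squeeze 50

```text
time_s: 6.95
ee_pos: [445.9, -90.7, 96.2]
tool_rot: [3.141, -0.001, -0.107]
contact_force: [1.0, -0.9, -1.0]
opening: 74.8
gripper_force: 0.0
```

```bash
python3 - <<'E'
from h import *
o=observe();print(o["ee_pos"],o["tool_rot"],totool(*(np.array([451.1,-90.9])-o["ee_pos"][:2])))
p,im=cam("wrist"); print(bar(p,im,"black")); cv2.imwrite("pics/w5.png",im)
pt,it=cam("top")
for c in("red","blue","green"): print(c,bar(pt,it,c))
E
```

```text
[445.89943208 -90.74625805  96.15782823] [ 3.14101007e+00 -1.36671097e-03 -1.07479898e-01] (np.float64(5.1870509010096075), np.float64(-0.4050261576782612))
[(array([451.2, -92.4], dtype=float32), -0.104, np.float32(96.7), np.float32(34.9))]
red [(array([439.4, 198.1], dtype=float32), 0.197, np.float32(96.6), np.float32(38.0))]
blue [(array([437.1,  89.3], dtype=float32), 0.066, np.float32(92.8), np.float32(34.8))]
green []
```

Emit:
arm_command --motion '[[75,[5,1,45],[0,0,0]],[75,[5,1,84],[0,0,0]],[75,[5,1,84],[0,0,0]],[20,[5,1,84],[0,0,0]],[20,[5,1,84],[0,0,0]]]' --squeeze 50

```text
time_s: 7.68
ee_pos: [454.6, -91.9, 14.5]
tool_rot: [3.141, -0.004, -0.106]
contact_force: [-1.1, 0.2, 2.0]
opening: 39.4
gripper_force: 1.3
```

Emit:
arm_command --motion '[[20,[0,0,0],[0,0,0]],[20,[0,0,0],[0,0,0]],[20,[0,0,-40],[0,0,0]],[20,[0,0,-80],[0,0,0]]]'

```text
time_s: 8.18
ee_pos: [452.7, -91.3, 94.1]
tool_rot: [-3.141, 0.0, -0.106]
contact_force: [0.2, 0.6, -2.0]
opening: 34.8
gripper_force: 52.0
```

```bash
cat >> h.py <<'E'
def go(x,y,yaw=None):
    o=observe(); t=totool(*(np.array([x,y])-o["ee_pos"][:2]))
    print("t",round(o["time_s"],2),"ee",o["ee_pos"].round(1),o["tool_rot"].round(3),"open",round(o["opening"],1),"f",round(o["gripper_force"],1),"-> tx,ty",np.round(t,1),"rz",None if yaw is None else round(-np.degrees(yaw-o["tool_rot"][2]),1))
E
python3 - <<'E'
from h import *
go(611.1,17.2,-.09)
E
```

```text
t 8.18 ee [452.7 -91.3  94.1] [-3.141  0.    -0.106] open 34.8 f 52.0 -> tx,ty [ 146.  -124.7] rz -0.9
```

Emit:
arm_command --motion '[[20,[50,-42,0],[0,0,-0.9]],[20,[98,-84,0],[0,0,-0.9]],[20,[147,-125,0],[0,0,-0.9]],[20,[147,-125,30],[0,0,-0.9]],[20,[147,-125,40],[0,0,-0.9]]]'

```text
time_s: 8.8
ee_pos: [611.4, 18.0, 51.6]
tool_rot: [3.142, 0.002, -0.089]
contact_force: [-0.4, -0.0, -2.6]
opening: 34.6
gripper_force: 56.7
```

```bash
python3 - <<'E'
from h import *
go(612,17.2,-.09)
p,im=cam("wrist"); cv2.imwrite("pics/w6.png",im)
z=observe()["ee_pos"][2]-14+36
print(z,bar(p,im,"black",z=z)); print(blobs(p,im,"black",z,300))
E
```

```text
t 8.8 ee [611.4  18.   51.6] [ 3.142e+00  2.000e-03 -8.900e-02] open 34.6 f 56.7 -> tx,ty [0.6 0.7] rz 0.0
72.68399007279683 []
[[np.float32(609.9), np.float32(18.7), np.float32(239.4), np.float32(101.7), 1.481, (np.float64(315.0), np.float64(329.0))], [np.float32(686.6), np.float32(10.7), np.float32(31.9), np.float32(19.5), 1.48, (np.float64(320.0), np.float64(93.0))]]
```

View pics/w6.png

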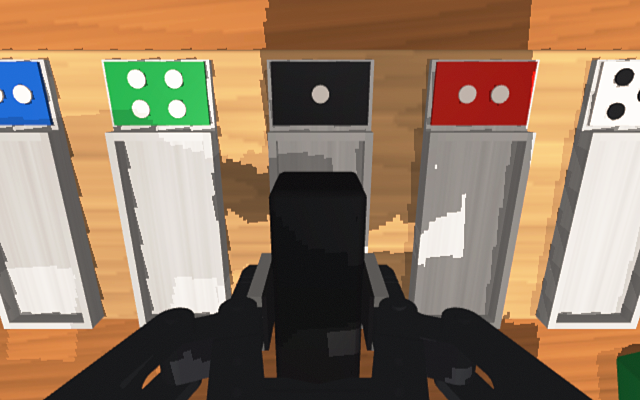

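The bar is held straight over the black-tag pocket: bar front edge at (316,173), pocket front rim at row 131.

```bash
python3 - <<'E'
from h import *
p=camera_params("wrist")
print("pocket outer far rim - 57:",ray(p,(320,131),18)-[57*.996,-57*.09],"rim sides",ray(p,(270,150),18),ray(p,(373,150),18))
print("bar front top", ray(p,(318,173),73.5)-[48*.996,-48*.09], "front sides",ray(p,[(270,195),(364,195)],73.5))
E
```

```text
pocket outer far rim - 57: [[610.47776811  16.46191139]] rim sides [[660.24206556  36.86703815]] [[655.59081997 -14.03261287]]
bar front top [[611.52927946  17.42869401]] front sides [[652.96859797  30.69062239]
 [649.95133449  -2.33200781]]
```

Emit:
arm_command --motion '[[20,[-1,1.5,15],[0,0,0]],[20,[-1,1.5,26],[0,0,0]],[20,[-1,1.5,28],[0,0,0]],[20,[-1,1.5,28],[0,0,0]]]'

```text
time_s: 9.35
ee_pos: [613.0, 14.8, 27.4]
tool_rot: [3.141, -0.004, -0.091]
contact_force: [-2.9, -0.7, 19.2]
opening: 34.9
gripper_force: 60.6
```

Emit:
arm_command --motion '[[50,[0,0,0],[0,0,0]],[50,[0,0,0],[0,0,0]],[50,[0,0,-30],[0,0,0]],[50,[0,0,-80],[0,0,0]]]'

```text
time_s: 9.85
ee_pos: [609.3, 15.7, 103.0]
tool_rot: [-3.141, 0.005, -0.091]
contact_force: [0.4, -1.0, -0.4]
opening: 50.2
gripper_force: 0.0
```

```bash
python3 - <<'E'
from h import *
pt,it=cam("top"); p,im=cam("wrist"); 
for c in("red","blue","green"): print(c,bar(pt,it,c))
print([b for b in bar(p,im,"black",z=46)])
cv2.imwrite("pics/w7.png",im)
go(439.7,197.5,.195)
E
```

```text
red [(array([440. , 198.3], dtype=float32), 0.191, np.float32(97.3), np.float32(38.2))]
blue [(array([436.9,  90.9], dtype=float32), 0.06, np.float32(92.5), np.float32(33.7))]
green [(array([ 462.4, -194.3], dtype=float32), 0.211, np.float32(92.1), np.float32(39.3))]
[(array([605.2,  15.7], dtype=float32), -0.092, np.float32(100.3), np.float32(36.3))]
t 9.95 ee [615.   15.3 109.1] [-3.141 -0.009 -0.091] open 50.1 f 0.0 -> tx,ty [-191.2 -165.4] rz -16.4
```

Emit:
arm_command --motion '[[60,[-60,0,-60],[0,0,0]],[60,[-60,0,-60],[0,0,0]],[60,[-60,0,-60],[0,0,0]]]'

```text
time_s: 10.32
ee_pos: [551.1, 21.2, 164.9]
tool_rot: [-3.141, -0.001, -0.091]
contact_force: [0.3, -0.1, -0.5]
opening: 60.1
gripper_force: 0.0
```

```bash
python3 - <<'E'
from h import *
p,im=cam("wrist"); cv2.imwrite("pics/w8.png",im[0:300,120:520])
for z in(46,50,54):print(bar(p,im,"black",z=z), [b for b in blobs(p,im,"black",z,300) if b[2]<150])
go(440,198,.193)
E
```

```text
[(array([607.2,  15.7], dtype=float32), -0.092, np.float32(95.0), np.float32(35.9))] [[np.float32(583.2), np.float32(246.5), np.float32(64.6), np.float32(5.8), 0.168, (np.float64(19.0), np.float64(179.0))], [np.float32(606.7), np.float32(15.7), np.float32(95.0), np.float32(35.9), -0.092, (np.float64(319.0), np.float64(115.0))], [np.float32(674.8), np.float32(11.1), np.float32(41.5), np.float32(17.9), 1.479, (np.float64(316.0), np.float64(15.0))]]
[(array([608.3,  15.9], dtype=float32), -0.092, np.float32(93.6), np.float32(35.4))] [[np.float32(583.9), np.float32(243.0), np.float32(63.7), np.float32(5.7), 0.168, (np.float64(19.0), np.float64(179.0))], [np.float32(607.0), np.float32(15.7), np.float32(93.6), np.float32(35.4), -0.092, (np.float64(319.0), np.float64(115.0))], [np.float32(674.1), np.float32(11.1), np.float32(40.8), np.float32(17.6), 1.479, (np.float64(316.0), np.float64(15.0))]]
[(array([609.3,  16. ], dtype=float32), -0.092, np.float32(92.1), np.float32(34.8))] [[np.float32(584.6), np.float32(239.4), np.float32(62.7), np.float32(5.6), 0.168, (np.float64(19.0), np.float64(179.0))], [np.float32(607.3), np.float32(15.6), np.float32(92.1), np.float32(34.8), -0.092, (np.float64(319.0), np.float64(115.0))], [np.float32(673.4), np.float32(11.2), np.float32(40.2), np.float32(17.4), 1.479, (np.float64(316.0), np.float64(15.0))]]
t 10.38 ee [551.7  21.1 164.2] [-3.142e+00 -1.000e-03 -9.100e-02] open 60.3 f 0.0 -> tx,ty [-127.3 -166. ] rz -16.3
```

View pics/w8.png

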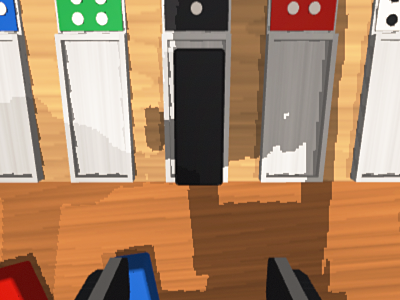

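```bash
python3 - <<'E'
from h import *
p,im=cam("wrist")
m=(cv2.cvtColor(im,cv2.COLOR_BGR2HSV)[:,:,2]<62).astype(np.uint8)
for v in(58,70,90,130,160,175,181):
    r=m[v,280:360]; u=np.where(r)[0]; u=u[(u>3)&(u<76)]+280
    w=ray(p,[(u.min()-.5,v),(u.max()+.5,v)],46); print(v,u.min(),u.max(),w.round(1).tolist(),np.hypot(*(w[1]-w[0])).round(2))
# pocket wall near outer edge column right of bar
print("near rim P2",ray(p,(120+297,181),18),"P4",ray(p,(120+105,181),18))
E
```

```text
58 294 344 [[650.5, 28.8], [647.3, -5.9]] 34.94
70 294 344 [[642.8, 29.7], [639.6, -5.4]] 35.28
90 294 343 [[629.7, 31.2], [626.5, -3.8]] 35.15
130 294 343 [[602.2, 34.3], [598.8, -1.9]] 36.33
160 295 342 [[580.2, 36.0], [576.9, 0.4]] 35.77
175 295 341 [[568.8, 37.3], [565.6, 2.0]] 35.49
181 295 341 [[564.2, 37.8], [560.9, 2.3]] 35.67
near rim P2 [[547.90981454 -62.1894436 ]] P4 [[562.7033276   98.49485052]]
```

Black lies flat in pocket 1: top 95 x 36 mm at z 46, about 4 mm short along x, which is inside tolerance. Next is red.

Emit:
arm_command --motion '[[75,[-42,-55,0],[0,0,-8]],[75,[-85,-110,0],[0,0,-16.3]],[75,[-127,-166,30],[0,0,-16.3]],[75,[-127,-166,65],[0,0,-16.3]],[75,[-127,-166,65],[0,0,-16.3]]]'

```text
time_s: 11.05
ee_pos: [436.7, 198.5, 96.1]
tool_rot: [3.141, 0.008, 0.197]
contact_force: [0.1, 0.1, 0.3]
opening: 74.8
gripper_force: 0.0
```

```bash
python3 - <<'E'
from h import *
p,im=cam("wrist"); b=bar(p,im,"red"); print(b); go(*b[0][0],b[0][1]); print(bar(*cam("top"),"red"))
E
```

```text
[(array([440.2, 197.7], dtype=float32), 0.193, np.float32(97.8), np.float32(35.7))]
t 11.1 ee [439.1 198.1  97.7] [3.141 0.004 0.196] open 75.0 f 0.0 -> tx,ty [1.  0.6] rz 0.1
[]
```

Emit:
arm_command --motion '[[75,[1,0.5,45],[0,0,0]],[75,[1,0.5,84],[0,0,0]],[75,[1,0.5,85],[0,0,0]],[75,[1,0.5,85],[0,0,0]],[20,[1,0.5,85],[0,0,0]]]'

```text
time_s: 11.78
ee_pos: [443.1, 198.0, 16.1]
tool_rot: [-3.141, -0.004, 0.193]
contact_force: [0.0, -0.0, 0.8]
opening: 58.4
gripper_force: 0.0
```

Emit:
arm_command --motion '[[20,[0,0,0],[0,0,0]],[20,[0,0,0],[0,0,0]],[20,[0,0,0],[0,0,0]]]'

```text
time_s: 12.15
ee_pos: [442.2, 198.0, 15.8]
tool_rot: [-3.141, -0.002, 0.194]
contact_force: [-1.3, -0.9, 8.9]
opening: 35.0
gripper_force: 49.7
```

Emit:
arm_command --motion '[[20,[0,0,-30],[0,0,0]],[20,[0,0,-85],[0,0,0]],[20,[0,0,-85],[0,0,0]],[20,[0,0,-85],[0,0,0]]]'

```text
time_s: 12.65
ee_pos: [440.8, 197.7, 99.4]
tool_rot: [-3.141, -0.0, 0.194]
contact_force: [0.4, -0.9, -2.9]
opening: 34.8
gripper_force: 51.7
```

```bash
python3 - <<'E'
from h import *
go(603.9,-62.5,-.09)
E
```

```text
t 12.65 ee [440.8 197.7  99.4] [-3.141 -0.     0.194] open 34.8 f 51.7 -> tx,ty [109.9 286.7] rz 16.3
```

Emit:
arm_command --motion '[[20,[22,57,0],[0,0,4]],[20,[44,114,0],[0,0,8]],[20,[66,171,0],[0,0,12]],[20,[88,228,0],[0,0,16.3]],[20,[112,286,0],[0,0,16.3]]]'

```text
time_s: 13.28
ee_pos: [605.1, -62.5, 97.0]
tool_rot: [-3.141, 0.004, -0.092]
contact_force: [1.0, -0.1, -1.2]
opening: 35.3
gripper_force: 51.6
```

Emit:
arm_command --motion '[[20,[0,0,30],[0,0,0]],[20,[0,0,47],[0,0,0]],[20,[0,0,47],[0,0,0]]]'

```text
time_s: 13.65
ee_pos: [602.8, -59.9, 49.5]
tool_rot: [-3.141, 0.007, -0.09]
contact_force: [0.2, -0.7, -2.4]
opening: 35.0
gripper_force: 51.6
```

```bash
python3 - <<'E'
from h import *
go(605.9,-62.5,-.09); p,im=cam("wrist"); cv2.imwrite("pics/w9.png",im)
zt=observe()["ee_pos"][2]-16+36; 
for b in blobs(p,im,"red",zt,100): print(zt,b)
h=cv2.cvtColor(im,cv2.COLOR_BGR2HSV); m=sum(cv2.inRange(h,*map(np.array,r)) for r in RNG["red"])
for v in(190,200,210):
    u=np.where(m[v])[0]; w=ray(p,[(u.min()-.5,v),(u.max()+.5,v)],zt); print(v,w.round(1).tolist(), "mid",w.mean(0).round(1))
u=np.where(m[150:,318])[0]; print("front edge row",u.min()+150, ray(p,(318,u.min()+149.5),zt)-[47.8,-4.3])
E
```

```text
t 13.65 ee [602.8 -59.9  49.5] [-3.141  0.007 -0.09 ] open 35.0 f 51.6 -> tx,ty [3.3 2.3] rz -0.0
70.91690315119226 [np.float32(606.5), np.float32(-60.0), np.float32(95.2), np.float32(35.0), -0.091, (np.float64(317.0), np.float64(274.0))]
70.91690315119226 [np.float32(679.2), np.float32(-68.5), np.float32(32.2), np.float32(19.8), 1.48, (np.float64(324.0), np.float64(89.0))]
190 [[647.2, -46.6], [644.1, -80.5]] mid [645.7 -63.5]
200 [[643.5, -45.7], [640.4, -80.3]] mid [642. -63.]
210 [[639.7, -45.6], [636.6, -80.1]] mid [638.2 -62.9]
front edge row 167 [[606.29378227 -60.1901951 ]]
```

Emit:
arm_command --motion '[[20,[-2,2.5,12],[0,0,0]],[20,[-2,2.5,21],[0,0,0]],[20,[-2,2.5,23],[0,0,0]],[20,[-2,2.5,23],[0,0,0]]]'

```text
time_s: 14.2
ee_pos: [603.9, -63.3, 29.4]
tool_rot: [-3.141, 0.0, -0.091]
contact_force: [0.3, -0.2, -2.5]
opening: 35.2
gripper_force: 51.6
```

Emit:
arm_command --motion '[[50,[0,0,0],[0,0,0]],[50,[0,0,0],[0,0,0]],[50,[0,0,-30],[0,0,0]],[50,[0,0,-80],[0,0,0]],[50,[-50,0,-120],[0,0,0]]]'

```text
time_s: 14.82
ee_pos: [559.5, -60.1, 151.3]
tool_rot: [3.141, -0.007, -0.091]
contact_force: [-0.5, -0.6, 0.8]
opening: 49.8
gripper_force: 0.0
```

Emit:
arm_command --motion '[[60,[-20,-10,0],[0,0,0]],[60,[-20,-10,0],[0,0,0]],[60,[-20,-10,0],[0,0,0]]]'

```text
time_s: 15.2
ee_pos: [537.3, -47.6, 148.6]
tool_rot: [3.141, -0.001, -0.091]
contact_force: [-0.2, -0.3, 0.2]
opening: 60.5
gripper_force: 0.0
```

```bash
cat >> h.py <<'E'
def chk(col,ctr,z=46):
    p,im=cam("wrist"); h=cv2.cvtColor(im,cv2.COLOR_BGR2HSV)
    c=proj(p,[[*ctr,z]])[0]
    for b in blobs(p,im,col,z,300):
        if np.hypot(b[0]-ctr[0],b[1]-ctr[1])<40: print(col,b)
    m=sum(cv2.inRange(h,*map(np.array,r)) for r in RNG[col])
    for s in(-42,-20,0,20,40):
        q=proj(p,[[ctr[0]+s,ctr[1]-.09*s,z]])[0]; v=int(q[1]); lo=int(q[0])
        if not 0<=v<400: continue
        a=b=lo
        while m[v,a]:a-=1
        while m[v,b]:b+=1
        w=ray(p,[(a+.5,v),(b-.5,v)],z); print(s,np.hypot(*(w[1]-w[0])).round(1),w.mean(0).round(1))
E
python3 - <<'E'
from h import *
chk("red",(603.9,-62.5)); p,im=cam("top"); print(bar(p,im,"blue"),bar(p,im,"green"))
go(440,89,.063)
E
```

```text
red [np.float32(600.3), np.float32(-62.7), np.float32(94.1), np.float32(35.4), -0.093, (np.float64(332.0), np.float64(104.0))]
-42 35.9 [562.1 -59.1]
-20 35.6 [584.3 -61.3]
0 35.4 [604.  -63.2]
20 35.2 [624.  -65.1]
40 35.5 [644.2 -66.7]
[(array([437. ,  89.9], dtype=float32), 0.066, np.float32(92.6), np.float32(34.2))] []
t 15.3 ee [537.3 -47.6 148.1] [ 3.142 -0.    -0.091] open 60.4 f 0.0 -> tx,ty [-109.3 -127.2] rz -8.8
```

Red lies flat in pocket 2. Next is blue.

Emit:
arm_command --motion '[[75,[-36,-42,0],[0,0,-8.8]],[75,[-72,-84,0],[0,0,-8.8]],[75,[-109,-127,25],[0,0,-8.8]],[75,[-109,-127,50],[0,0,-8.8]],[75,[-109,-127,50],[0,0,-8.8]]]'

```text
time_s: 15.92
ee_pos: [438.3, 89.5, 97.0]
tool_rot: [-3.142, 0.004, 0.064]
contact_force: [-0.2, -0.2, 0.2]
opening: 74.8
gripper_force: 0.0
```

```bash
python3 - <<'E'
from h import *
p,im=cam("wrist"); b=bar(p,im,"blue"); print(b); go(*b[0][0],b[0][1])
E
```

```text
[(array([440. ,  89.1], dtype=float32), 0.066, np.float32(97.9), np.float32(35.2))]
t 15.97 ee [439.5  89.1  97.9] [-3.142e+00  2.000e-03  6.300e-02] open 74.8 f 0.0 -> tx,ty [0.5 0.1] rz -0.2
```

Emit:
arm_command --motion '[[75,[0,0,45],[0,0,0]],[75,[0,0,82],[0,0,0]],[75,[0,0,84],[0,0,0]],[75,[0,0,84],[0,0,0]],[20,[0,0,84],[0,0,0]]]'

```text
time_s: 16.6
ee_pos: [440.8, 89.1, 15.9]
tool_rot: [-3.142, -0.003, 0.062]
contact_force: [-0.5, -0.2, 0.4]
opening: 58.6
gripper_force: 0.0
```

Emit:
arm_command --motion '[[20,[0,0,0],[0,0,0]],[20,[0,0,0],[0,0,0]],[20,[0,0,0],[0,0,0]]]'

```text
time_s: 16.98
ee_pos: [440.1, 89.2, 15.7]
tool_rot: [3.142, -0.002, 0.063]
contact_force: [-0.9, -0.8, 10.9]
opening: 34.6
gripper_force: 49.7
```

Emit:
arm_command --motion '[[20,[0,0,-30],[0,0,0]],[20,[0,0,-85],[0,0,0]],[20,[0,0,-85],[0,0,0]],[20,[0,0,-85],[0,0,0]]]'

```text
time_s: 17.48
ee_pos: [438.8, 89.2, 99.4]
tool_rot: [-3.141, -0.0, 0.063]
contact_force: [-1.6, 0.9, -2.0]
opening: 35.1
gripper_force: 51.9
```

```bash
python3 - <<'E'
from h import *
go(625.5,176,-.09)
E
```

```text
t 17.48 ee [438.8  89.2  99.4] [-3.141 -0.     0.063] open 35.1 f 51.9 -> tx,ty [191.8 -74.9] rz 8.8
```

Emit:
arm_command --motion '[[20,[50,-20,0],[0,0,8.8]],[20,[100,-40,0],[0,0,8.8]],[20,[150,-60,0],[0,0,8.8]],[20,[193,-75,25],[0,0,8.8]],[20,[193,-75,47],[0,0,8.8]]]'

```text
time_s: 18.1
ee_pos: [629.9, 177.3, 49.5]
tool_rot: [-3.141, -0.001, -0.09]
contact_force: [-1.4, -0.6, -2.7]
opening: 35.2
gripper_force: 51.8
```

Emit:
arm_command --motion '[[20,[0,0,0],[0,0,0]],[20,[0,0,0],[0,0,0]]]'

```text
time_s: 18.35
ee_pos: [625.8, 175.8, 51.6]
tool_rot: [3.141, 0.003, -0.091]
contact_force: [-0.4, 0.4, -2.9]
opening: 34.9
gripper_force: 51.8
```

```bash
cat >> h.py <<'E'
def held(col,tgt):
    p,im=cam("wrist"); h=cv2.cvtColor(im,cv2.COLOR_BGR2HSV); m=sum(cv2.inRange(h,*map(np.array,r)) for r in RNG[col])
    zt=observe()["ee_pos"][2]-16+36
    go(*tgt,-.09)
    for v in(195,205,215):
        u=np.where(m[v,220:420])[0]+220; w=ray(p,[(u.min()-.5,v),(u.max()+.5,v)],zt).mean(0); print("lateral off",(w[1]-tgt[1]+.09*(w[0]-tgt[0])).round(1), len(u))
    u=np.where(m[140:,318])[0]; w=ray(p,(318,u.min()+139.5),zt)[0]-[47.8,-4.3]; print("front row",u.min()+140,"bar ctr",w.round(1),"off",(w-tgt).round(1))
    for q in((tgt[0]+57*.996,tgt[1]-57*.09),): print("pocket far rim expected px",proj(p,[[*q,18]]).round(0))
E
python3 - <<'E'
from h import *
held("blue",(625.5,176.))
E
```

```text
t 18.4 ee [626.5 175.9  52.4] [ 3.141e+00  1.000e-03 -9.100e-02] open 34.9 f 51.8 -> tx,ty [-1. -0.] rz -0.1
lateral off 0.2 97
lateral off 0.0 96
lateral off 0.2 95
front row 163 bar ctr [630.4 175.4] off [ 4.9 -0.6]
pocket far rim expected px [[317. 132.]]
```

Emit:
arm_command --motion '[[20,[0,0,13],[0,0,0]],[20,[0,0,24],[0,0,0]],[20,[0,0,26],[0,0,0]],[20,[0,0,26],[0,0,0]]]'

```text
time_s: 18.9
ee_pos: [626.9, 176.1, 26.3]
tool_rot: [-3.142, 0.0, -0.091]
contact_force: [0.0, 0.4, -2.4]
opening: 35.3
gripper_force: 51.8
```

Emit:
arm_command --motion '[[50,[0,0,0],[0,0,0]],[50,[0,0,0],[0,0,0]],[50,[0,0,-30],[0,0,0]],[50,[0,0,-80],[0,0,0]],[50,[-50,0,-120],[0,0,0]]]'

```text
time_s: 19.52
ee_pos: [582.8, 180.7, 148.2]
tool_rot: [-3.14, -0.007, -0.092]
contact_force: [-0.6, 0.9, 0.7]
opening: 49.9
gripper_force: 0.0
```

Emit:
arm_command --motion '[[60,[-20,10,0],[0,0,0]],[60,[-20,10,0],[0,0,0]],[60,[-20,10,0],[0,0,0]]]'

```text
time_s: 19.9
ee_pos: [558.7, 172.5, 145.6]
tool_rot: [-3.141, -0.001, -0.091]
contact_force: [0.7, 0.8, 0.7]
opening: 60.1
gripper_force: 0.0
```

```bash
python3 - <<'E'
from h import *
chk("blue",(625.5,176)); p,im=cam("top"); print(bar(p,im,"green"),blobs(p,im,"green",36,60),blobs(p,im,"red",46,60))
go(461,-195,.204)
E
```

```text
blue [np.float32(625.5), np.float32(176.5), np.float32(93.7), np.float32(35.3), -0.092, (np.float64(303.0), np.float64(101.0))]
-42 34.9 [583.8 180.4]
-20 35.3 [605.8 178.1]
0 35.1 [626.  176.3]
20 34.8 [645.9 174.5]
40 35.1 [665.9 173.1]
[(array([ 462.4, -194.3], dtype=float32), 0.211, np.float32(92.1), np.float32(39.9))] [[np.float32(460.1), np.float32(-192.8), np.float32(92.1), np.float32(39.9), 0.211, (np.float64(396.0), np.float64(213.0))]] [[np.float32(341.1), np.float32(-1004.1), np.float32(190.9), np.float32(57.2), 1.494, (np.float64(616.0), np.float64(247.0))], [np.float32(599.4), np.float32(-60.0), np.float32(94.7), np.float32(36.4), -0.093, (np.float64(361.0), np.float64(174.0))], [np.float32(673.0), np.float32(-66.1), np.float32(44.5), np.float32(26.1), -1.563, (np.float64(363.0), np.float64(154.0))]]
t 20.0 ee [558.8 172.5 145.2] [-3.141 -0.    -0.091] open 59.8 f 0.0 -> tx,ty [-63.9 374.9] rz -16.9
```

Blue is centred in pocket 3. Next is green.

Emit:
arm_command --motion '[[75,[-10,60,0],[0,0,-4]],[75,[-20,120,0],[0,0,-8]],[75,[-30,180,0],[0,0,-12]],[75,[-40,240,0],[0,0,-16.9]],[75,[-52,300,0],[0,0,-16.9]]]'

```text
time_s: 20.62
ee_pos: [479.2, -123.9, 145.2]
tool_rot: [3.141, -0.001, 0.205]
contact_force: [0.7, 0.4, 0.3]
opening: 74.8
gripper_force: 0.0
```

```bash
python3 - <<'E'
from h import *
go(461,-195,.204)
E
```

```text
t 20.62 ee [ 479.2 -123.9  145.2] [ 3.141e+00 -1.000e-03  2.050e-01] open 74.8 f 0.0 -> tx,ty [-32.3  65.9] rz 0.1
```

Emit:
arm_command --motion '[[75,[-16,33,0],[0,0,0]],[75,[-32,66,20],[0,0,0]],[75,[-32,66,48],[0,0,0]],[75,[-32,66,48],[0,0,0]]]'

```text
time_s: 21.12
ee_pos: [459.5, -192.7, 95.6]
tool_rot: [-3.138, 0.003, 0.203]
contact_force: [0.1, 0.7, -0.4]
opening: 75.0
gripper_force: 0.0
```

```bash
python3 - <<'E'
from h import *
p,im=cam("wrist"); b=bar(p,im,"green"); print(b); go(*b[0][0],b[0][1])
E
```

```text
[(array([ 460.7, -196.7], dtype=float32), 0.206, np.float32(98.2), np.float32(35.3))]
t 21.18 ee [ 460.4 -192.7   96.6] [-3.14e+00  2.00e-03  2.04e-01] open 74.8 f 0.0 -> tx,ty [-0.5  4. ] rz -0.1
```

Emit:
arm_command --motion '[[75,[0,3.5,45],[0,0,0]],[75,[0,3.5,81],[0,0,0]],[75,[0,3.5,83],[0,0,0]],[75,[0,3.5,83],[0,0,0]],[20,[0,3.5,83],[0,0,0]]]'

```text
time_s: 21.8
ee_pos: [462.8, -196.8, 16.1]
tool_rot: [3.14, -0.002, 0.205]
contact_force: [-0.3, -0.3, 0.4]
opening: 58.7
gripper_force: 0.0
```

Emit:
arm_command --motion '[[20,[0,0,0],[0,0,0]],[20,[0,0,0],[0,0,0]],[20,[0,0,0],[0,0,0]]]'

```text
time_s: 22.18
ee_pos: [462.2, -196.6, 15.8]
tool_rot: [3.14, -0.002, 0.204]
contact_force: [-1.4, 1.0, 8.5]
opening: 35.1
gripper_force: 49.8
```

Emit:
arm_command --motion '[[20,[0,0,-30],[0,0,0]],[20,[0,0,-85],[0,0,0]],[20,[0,0,-85],[0,0,0]],[20,[0,0,-85],[0,0,0]]]'

```text
time_s: 22.68
ee_pos: [461.0, -195.9, 99.4]
tool_rot: [-3.141, 0.0, 0.204]
contact_force: [0.2, 0.1, -2.7]
opening: 34.7
gripper_force: 51.9
```

```bash
python3 - <<'E'
from h import *
go(618.3,96.4,-.09)
E
```

```text
t 22.68 ee [ 461.  -195.9   99.4] [-3.141  0.     0.204] open 34.7 f 51.9 -> tx,ty [ 213.3 -254.4] rz 16.8
```

Emit:
arm_command --motion '[[20,[36,-42,0],[0,0,4]],[20,[72,-84,0],[0,0,8]],[20,[108,-127,0],[0,0,12]],[20,[144,-170,0],[0,0,16.8]],[20,[180,-212,0],[0,0,16.8]]]'

```text
time_s: 23.3
ee_pos: [593.7, 49.7, 97.2]
tool_rot: [3.141, 0.004, -0.09]
contact_force: [0.7, -0.6, -3.1]
opening: 34.6
gripper_force: 51.8
```

```bash
python3 - <<'E'
from h import *
go(619.8,96.4,-.09)
E
```

```text
t 23.3 ee [593.7  49.7  97.2] [ 3.141  0.004 -0.09 ] open 34.6 f 51.8 -> tx,ty [ 21.8 -48.9] rz 0.0
```

Emit:
arm_command --motion '[[20,[21.5,-49.5,0],[0,0,0]],[20,[21.5,-49.5,25],[0,0,0]],[20,[21.5,-49.5,47],[0,0,0]],[20,[21.5,-49.5,47],[0,0,0]],[20,[21.5,-49.5,47],[0,0,0]]]'

```text
time_s: 23.92
ee_pos: [620.0, 95.1, 51.9]
tool_rot: [3.141, 0.002, -0.089]
contact_force: [0.2, 0.1, -1.1]
opening: 35.1
gripper_force: 51.7
```

```bash
python3 - <<'E'
from h import *
held("green",(618.3,96.5))
E
```

```text
t 23.98 ee [620.7  95.1  52.6] [-3.141  0.    -0.09 ] open 35.0 f 51.7 -> tx,ty [-2.5 -1.2] rz 0.0
lateral off -1.0 96
lateral off -1.0 96
lateral off -0.8 95
front row 166 bar ctr [623.6  94.9] off [ 5.3 -1.6]
pocket far rim expected px [[316. 136.]]
```

Emit:
arm_command --motion '[[20,[-0.5,-1,13],[0,0,0]],[20,[-0.5,-1,24],[0,0,0]],[20,[-0.5,-1,26],[0,0,0]],[20,[-0.5,-1,26],[0,0,0]]]'

```text
time_s: 24.48
ee_pos: [620.0, 96.3, 26.3]
tool_rot: [-3.142, 0.0, -0.089]
contact_force: [-0.0, 0.5, -2.8]
opening: 35.1
gripper_force: 51.9
```

Emit:
arm_command --motion '[[50,[0,0,0],[0,0,0]],[50,[0,0,0],[0,0,0]],[50,[0,0,-30],[0,0,0]],[50,[0,0,-80],[0,0,0]],[50,[-50,0,-120],[0,0,0]]]'

```text
time_s: 25.1
ee_pos: [575.9, 100.5, 148.3]
tool_rot: [-3.141, -0.007, -0.09]
contact_force: [0.1, 0.2, 1.0]
opening: 50.4
gripper_force: 0.0
```

Emit:
arm_command --motion '[[60,[-20,-10,-40],[0,0,0]],[60,[-20,-10,-80],[0,0,0]],[60,[-20,-10,-80],[0,0,0]]]'

```text
time_s: 25.48
ee_pos: [555.0, 112.8, 229.6]
tool_rot: [-3.14, -0.008, -0.089]
contact_force: [-0.4, -0.8, -0.4]
opening: 59.7
gripper_force: 0.0
```

```bash
python3 - <<'E'
from h import *
chk("green",(618.3,96.5)); p,im=cam("wrist"); cv2.imwrite("pics/w10.png",im)
for c,z in(("red",46),("blue",46),("black",46)): print(c,[b for b in blobs(p,im,c,z,300) if 80<b[2]<120])
print(blobs(p,im,"teal",28,300)); pt,it=cam("top"); print(blobs(pt,it,"teal",28,100)[-4:])
go(400,300,.68)
E
```

```text
green [np.float32(616.7), np.float32(96.9), np.float32(94.0), np.float32(35.0), -0.089, (np.float64(330.0), np.float64(105.0))]
-42 35.2 [576.4 100.3]
-20 34.5 [599.1  98.5]
0 34.8 [618.3  96.5]
20 34.1 [638.6  94.9]
40 35.2 [658.8  93.3]
red [[np.float32(600.7), np.float32(-55.4), np.float32(94.3), np.float32(48.1), -0.092, (np.float64(503.0), np.float64(105.0))]]
blue [[np.float32(625.6), np.float32(173.8), np.float32(93.5), np.float32(39.1), -0.09, (np.float64(241.0), np.float64(101.0))]]
black [[np.float32(607.3), np.float32(18.6), np.float32(94.9), np.float32(42.0), -0.068, (np.float64(419.0), np.float64(106.0))]]
[[np.float32(416.9), np.float32(312.9), np.float32(64.3), np.float32(27.9), -0.886, (np.float64(149.0), np.float64(306.0))]]
[[np.float32(210.9), np.float32(134.4), np.float32(193.1), np.float32(99.9), 0.086, (np.float64(305.0), np.float64(281.0))], [np.float32(329.5), np.float32(607.0), np.float32(168.8), np.float32(42.4), -0.703, (np.float64(178.0), np.float64(245.0))], [np.float32(388.3), np.float32(347.0), np.float32(118.6), np.float32(26.2), -0.893, (np.float64(250.0), np.float64(230.0))], [np.float32(490.5), np.float32(-376.3), np.float32(239.6), np.float32(128.8), 0.075, (np.float64(446.0), np.float64(206.0))]]
t 25.62 ee [552.  112.3 224.9] [ 3.142e+00  1.000e-03 -8.900e-02] open 59.9 f 0.0 -> tx,ty [-168.1 -173.4] rz -44.1
```

View pics/w10.png

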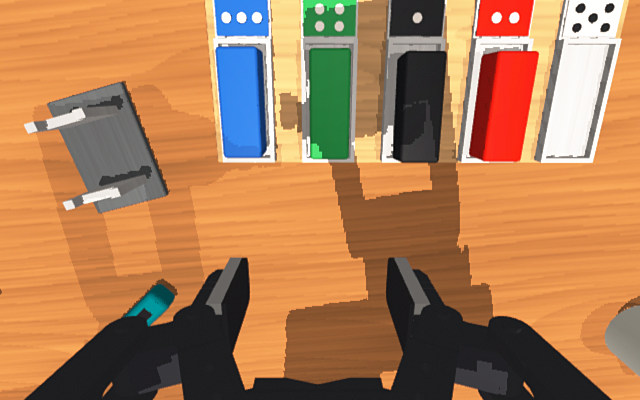

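All four bars lie in the pockets of their own tags: blue (241,103), green (330,103), black (420,105), red (505,105). The rest is upper left, foot corners near (48,103), (124,82), (168,194), (101,213). Now over to the rest.

Emit:
arm_command --motion '[[75,[0,-60,0],[0,0,-7]],[75,[0,-120,0],[0,0,-15]],[75,[-10,-185,0],[0,0,-15]],[75,[-10,-185,0],[0,0,-15]],[75,[-10,-185,0],[0,0,-15]]]'

```text
time_s: 26.25
ee_pos: [558.1, 297.2, 223.8]
tool_rot: [3.14, 0.003, 0.174]
contact_force: [0.3, -0.7, 0.2]
opening: 74.9
gripper_force: 0.0
```

```bash
python3 - <<'E'
from h import *
o=observe(); print(o["ee_pos"],o["tool_rot"])
p,im=cam("wrist"); cv2.imwrite("pics/w11.png",im)
print(camera_params("wrist")["xyz"])
for c,z in(("steel",8),("black",8),("white",62),("teal",28)): print(c,[b for b in blobs(p,im,c,z,60) if b[2]<200])
E
```

```text
[558.12689406 297.20192076 223.76159451] [3.14048817e+00 3.06070419e-03 1.73716834e-01]
[634.3041334  310.168709   366.72775415]
steel [[np.float32(317.3), np.float32(12.4), np.float32(61.5), np.float32(33.6), 1.469, (np.float64(503.0), np.float64(389.0))], [np.float32(391.4), np.float32(409.6), np.float32(89.8), np.float32(22.6), -0.275, (np.float64(198.0), np.float64(292.0))], [np.float32(439.6), np.float32(135.7), np.float32(91.1), np.float32(22.6), 0.626, (np.float64(436.0), np.float64(291.0))], [np.float32(430.2), np.float32(524.6), np.float32(33.4), np.float32(25.4), -0.75, (np.float64(96.0), np.float64(245.0))], [np.float32(596.5), np.float32(30.4), np.float32(77.0), np.float32(6.2), -0.024, (np.float64(579.0), np.float64(175.0))], [np.float32(591.3), np.float32(325.7), np.float32(117.2), np.float32(78.9), 0.168, (np.float64(295.0), np.float64(131.0))], [np.float32(629.4), np.float32(38.6), np.float32(146.1), np.float32(7.8), -0.091, (np.float64(584.0), np.float64(138.0))], [np.float32(628.4), np.float32(116.9), np.float32(131.7), np.float32(12.0), -0.085, (np.float64(506.0), 
[... 2517 characters left out ...]
), np.float32(7.3), np.float32(7.2), 1.345, (np.float64(556.0), np.float64(56.0))], [np.float32(689.8), np.float32(177.4), np.float32(7.4), np.float32(6.6), -1.398, (np.float64(496.0), np.float64(47.0))], [np.float32(691.0), np.float32(189.0), np.float32(7.4), np.float32(6.3), 0.31, (np.float64(482.0), np.float64(42.0))], [np.float32(685.6), np.float32(177.2), np.float32(33.1), np.float32(21.1), 0.025, (np.float64(500.0), np.float64(56.0))]]
teal [[np.float32(399.0), np.float32(343.0), np.float32(112.0), np.float32(33.6), -0.894, (np.float64(257.0), np.float64(303.0))], [np.float32(352.0), np.float32(589.0), np.float32(152.7), np.float32(39.6), -0.697, (np.float64(35.0), np.float64(302.0))]]
```

View pics/w11.png

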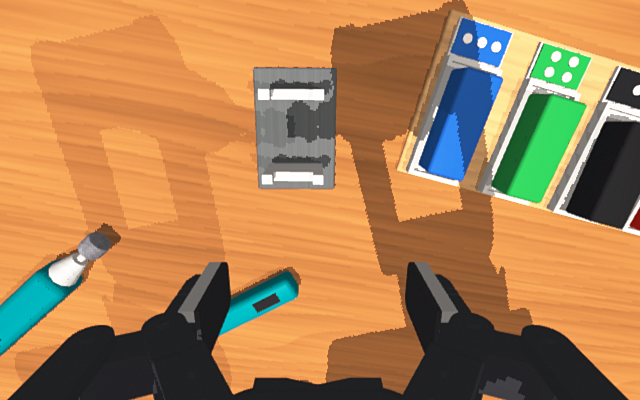

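View: rest foot (295,128), centre (591,326), yaw 0.17 (117 x 79 mm on z=8, fork midpoints agree); handpiece tail at (265,302), body partly behind the finger. I turn to yaw 2.25 over the handpiece.

Emit:
arm_command --motion '[[75,[-32,-16,0],[0,0,-10]],[75,[-64,-32,0],[0,0,-20]],[75,[-96,-48,0],[0,0,-30]],[75,[-128,-64,0],[0,0,-40]],[75,[-159,-79,0],[0,0,-50]]]'

```text
time_s: 26.92
ee_pos: [388.1, 346.4, 225.3]
tool_rot: [-3.141, 0.001, 1.048]
contact_force: [0.6, 0.8, 0.7]
opening: 75.3
gripper_force: 0.0
```

Emit:
arm_command --motion '[[75,[0,0,10],[0,0,-10]],[75,[0,0,20],[0,0,-20]],[75,[0,0,30],[0,0,-30]],[75,[0,0,40],[0,0,-40]],[75,[0,0,50],[0,0,-50]]]'

```text
time_s: 27.55
ee_pos: [389.2, 346.2, 175.1]
tool_rot: [-3.141, 0.0, 1.921]
contact_force: [0.6, -0.4, -0.9]
opening: 75.3
gripper_force: 0.0
```

Emit:
arm_command --motion '[[75,[0,0,0],[0,0,-10]],[75,[0,0,0],[0,0,-19]],[75,[0,0,0],[0,0,-19]],[75,[0,0,0],[0,0,-19]]]'

```text
time_s: 28.05
ee_pos: [389.1, 347.2, 175.5]
tool_rot: [-3.141, 0.0, 2.245]
contact_force: [-0.4, 0.4, -0.9]
opening: 74.8
gripper_force: 0.0
```

```bash
python3 - <<'E'
from h import *
p,im=cam("wrist"); cv2.imwrite("pics/w12.png",im)
b=bar(p,im,"teal",z=28,L=120,W=28); print(b,blobs(p,im,"teal",28,300)); print(bar(*cam("top"),"teal",z=28,L=120,W=28))
go(388.3,347,2.249)
E
```

```text
[(array([385.9, 350.8], dtype=float32), -0.894, np.float32(116.4), np.float32(26.8))] [[np.float32(386.5), np.float32(349.0), np.float32(116.4), np.float32(26.8), -0.894, (np.float64(317.0), np.float64(179.0))], [np.float32(198.2), np.float32(292.9), np.float32(157.4), np.float32(52.4), -0.447, (np.float64(80.0), np.float64(86.0))]]
[]
t 28.15 ee [389.  347.6 175.6] [-3.142 -0.     2.247] open 74.9 f 0.0 -> tx,ty [-0.  -0.9] rz -0.1
```

Emit:
arm_command --motion '[[75,[1.5,-0.5,50],[0,0,0]],[75,[1.5,-0.5,100],[0,0,0]],[75,[1.5,-0.5,145],[0,0,0]],[75,[1.5,-0.5,165],[0,0,0]],[75,[1.5,-0.5,167],[0,0,0]]]'

```text
time_s: 28.78
ee_pos: [386.5, 348.2, 7.2]
tool_rot: [-3.138, -0.0, 2.249]
contact_force: [-0.3, -0.6, -0.5]
opening: 75.0
gripper_force: 0.0
```

Emit:
arm_command --motion '[[75,[0,0,0],[0,0,0]],[12,[0,0,0],[0,0,0]],[12,[0,0,0],[0,0,0]],[12,[0,0,0],[0,0,0]],[12,[0,0,0],[0,0,0]]]'

```text
time_s: 29.4
ee_pos: [387.9, 349.3, 9.5]
tool_rot: [3.14, 0.0, 2.25]
contact_force: [-1.2, -1.3, 5.7]
opening: 27.0
gripper_force: 50.5
```

Emit:
arm_command --motion '[[12,[0,0,0],[0,0,0]],[12,[0,0,-40],[0,0,0]],[12,[0,0,-90],[0,0,0]],[12,[0,0,-140],[0,0,0]],[12,[0,0,-140],[0,0,0]]]'

```text
time_s: 30.02
ee_pos: [389.9, 350.7, 152.5]
tool_rot: [3.133, 0.001, 2.25]
contact_force: [-0.4, -0.3, -2.6]
opening: 26.7
gripper_force: 50.4
```

```bash
python3 - <<'E'
from h import *
go(591,325.8,.170+np.pi)
E
```

```text
t 30.02 ee [389.9 350.7 152.5] [3.133e+00 1.000e-03 2.250e+00] open 26.7 f 50.4 -> tx,ty [-145.6  140.9] rz -60.8
```

Emit:
arm_command --motion '[[12,[-24,23,0],[0,0,-10]],[12,[-48,46,0],[0,0,-20]],[12,[-72,70,0],[0,0,-30]],[12,[-97,93,0],[0,0,-40]],[12,[-122,117,0],[0,0,-50]]]'

```text
time_s: 30.65
ee_pos: [554.9, 326.6, 146.5]
tool_rot: [-3.14, -0.003, 3.128]
contact_force: [0.6, 0.0, -3.1]
opening: 26.8
gripper_force: 50.3
```

```bash
python3 - <<'E'
from h import *
go(591,325.8,.170-np.pi)
E
```

```text
t 30.65 ee [554.9 326.6 146.5] [-3.140e+00 -3.000e-03  3.128e+00] open 26.8 f 50.3 -> tx,ty [-36.2  -0.3] rz 349.5
```

Emit:
arm_command --motion '[[12,[-18,-1,0],[0,0,-5]],[12,[-35,-1.5,0],[0,0,-10.5]],[12,[-35,-1.5,40],[0,0,-10.5]],[12,[-35,-1.5,62],[0,0,-10.5]],[12,[-35,-1.5,62],[0,0,-10.5]]]'

```text
time_s: 31.28
ee_pos: [587.1, 323.9, 82.7]
tool_rot: [-3.14, -0.007, -2.978]
contact_force: [0.2, -0.1, -3.1]
opening: 26.9
gripper_force: 50.2
```

Emit:
arm_command --motion '[[12,[0,0,0],[0,0,0]],[12,[0,0,0],[0,0,0]]]'

```text
time_s: 31.52
ee_pos: [590.9, 325.6, 87.7]
tool_rot: [3.141, 0.002, -2.978]
contact_force: [0.0, 0.4, -2.5]
opening: 26.9
gripper_force: 50.2
```

```bash
python3 - <<'E'
from h import *
go(591,325.8,.170-np.pi)
z=observe()["ee_pos"][2]-8.5+28
p,im=cam("wrist"); cv2.imwrite("pics/w13.png",im)
print(z,[b for b in blobs(p,im,"teal",z,300)])
h=cv2.cvtColor(im,cv2.COLOR_BGR2HSV); m=sum(cv2.inRange(h,*map(np.array,r)) for r in RNG["teal"])
a=.17; n=np.array([-np.sin(a),np.cos(a)])
for v in(170,200,230):
    u=np.where(m[v,250:390])[0]+250
    if len(u): w=ray(p,[(u.min()-.5,v),(u.max()+.5,v)],z); print(v,((w-[591,325.8])@n).round(1),w.mean(0).round(1))
E
```

```text
t 31.52 ee [590.9 325.6  87.7] [ 3.141e+00  2.000e-03 -2.978e+00] open 26.9 f 50.2 -> tx,ty [-0.2  0.1] rz -0.3
107.1910183185986 [[np.float32(583.0), np.float32(324.7), np.float32(104.8), np.float32(26.6), 0.164, (np.float64(317.0), np.float64(261.0))]]
170 [-12.6  13.7] [540.7 317.7]
200 [-13.   13.6] [551.8 319.3]
230 [-13.1  13.5] [563.4 321.2]
```

View pics/w13.png

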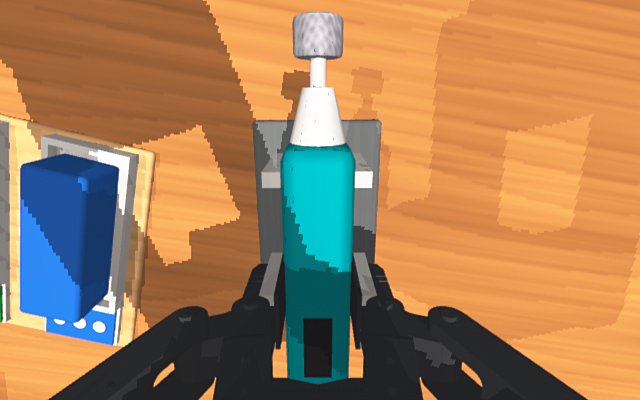

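The handpiece is held straight over the rest, centred between the prongs at (270,180) and (362,180).

Emit:
arm_command --motion '[[12,[0,0,14],[0,0,0]],[12,[0,0,25],[0,0,0]],[12,[0,0,28],[0,0,0]],[12,[0,0,28],[0,0,0]],[12,[0,0,28],[0,0,0]]]'

```text
time_s: 32.2
ee_pos: [589.7, 325.1, 59.5]
tool_rot: [-3.141, -0.001, -2.978]
contact_force: [-3.4, -1.7, 10.1]
opening: 27.0
gripper_force: 51.8
```

Emit:
arm_command --motion '[[45,[0,0,0],[0,0,0]],[45,[0,0,0],[0,0,0]],[45,[0,0,0],[0,0,0]],[45,[0,0,-30],[0,0,0]],[45,[0,0,-80],[0,0,0]]]'

```text
time_s: 32.83
ee_pos: [588.5, 324.5, 137.0]
tool_rot: [-3.14, -0.005, -2.978]
contact_force: [0.9, -0.9, 0.6]
opening: 45.2
gripper_force: 0.0
```

Emit:
arm_command --motion '[[45,[-50,0,-40],[0,0,0]],[45,[-50,0,-40],[0,0,0]],[45,[-50,0,-40],[0,0,0]]]'

```text
time_s: 33.2
ee_pos: [638.9, 333.1, 177.8]
tool_rot: [-3.141, -0.001, -2.978]
contact_force: [0.4, 0.0, 0.1]
opening: 44.9
gripper_force: 0.0
```

```bash
python3 - <<'E'
from h import *
p,im=cam("wrist"); cv2.imwrite("pics/w14.png",im)
print([b for b in blobs(p,im,"teal",78,300)])
pt,it=cam("top"); print([b for b in blobs(pt,it,"teal",78,100) if b[0]>400])
for c in("blue","green","red"): print(c,[b for b in blobs(pt,it,c,46,100) if b[2]<130])
go(488.7-59.7*.997+63.5*.997,-388.3+63.5*.078,1.65)
E
```

```text
[[np.float32(590.1), np.float32(325.5), np.float32(116.0), np.float32(27.3), 0.163, (np.float64(318.0), np.float64(128.0))]]
[[np.float32(487.7), np.float32(-358.6), np.float32(231.1), np.float32(124.1), 0.072, (np.float64(446.0), np.float64(206.0))], [np.float32(598.0), np.float32(461.1), np.float32(240.3), np.float32(164.1), -0.347, (np.float64(220.0), np.float64(164.0))], [np.float32(666.1), np.float32(427.3), np.float32(348.2), np.float32(197.4), 0.328, (np.float64(208.0), np.float64(138.0))]]
blue [[np.float32(10.8), np.float32(-893.9), np.float32(105.8), np.float32(65.6), 1.262, (np.float64(587.0), np.float64(338.0))], [np.float32(624.0), np.float32(176.7), np.float32(95.2), np.float32(34.9), -0.093, (np.float64(297.0), np.float64(167.0))]]
green [[np.float32(615.9), np.float32(97.6), np.float32(95.1), np.float32(34.1), -0.085, (np.float64(319.0), np.float64(169.0))]]
red [[np.float32(599.4), np.float32(-60.0), np.float32(94.7), np.float32(36.4), -0.093, (np.float64(361.0), np.float64(174.0))]]
t 33.3 ee [637.4 332.8 176.6] [-3.141 -0.004 -2.978] open 44.6 f 0.0 -> tx,ty [ 259.9 -682.8] rz -265.1
```

The handpiece is seated, centre (590,325.5), yaw 0.163. Now back to the slider.

Emit:
arm_command --motion '[[60,[24,-54,-15],[0,0,9]],[60,[50,-108,-30],[0,0,18]],[60,[76,-162,-45],[0,0,27]],[60,[102,-216,-60],[0,0,36]],[60,[129,-271,-60],[0,0,45]]]'

```text
time_s: 33.92
ee_pos: [554.9, 43.6, 238.5]
tool_rot: [-3.142, -0.0, 2.516]
contact_force: [0.7, 0.1, -0.3]
opening: 60.2
gripper_force: 0.0
```

```bash
python3 - <<'E'
from h import *
go(430,-388,1.65)
E
```

```text
t 33.92 ee [554.9  43.6 238.5] [-3.142 -0.     2.516] open 60.2 f 0.0 -> tx,ty [-151.6 -423. ] rz 49.6
```

Emit:
arm_command --motion '[[60,[-20,-56,0],[0,0,10]],[60,[-40,-112,0],[0,0,20]],[60,[-60,-168,0],[0,0,30]],[60,[-80,-224,0],[0,0,40]],[60,[-100,-280,0],[0,0,49.6]]]'

```text
time_s: 34.55
ee_pos: [472.6, -241.4, 237.2]
tool_rot: [-3.14, -0.002, 1.649]
contact_force: [1.6, -1.0, 0.5]
opening: 59.9
gripper_force: 0.0
```

```bash
python3 - <<'E'
from h import *
go(430,-388,1.65)
E
```

```text
t 34.55 ee [ 472.6 -241.4  237.2] [-3.140e+00 -2.000e-03  1.649e+00] open 59.9 f 0.0 -> tx,ty [-142.8  -53.9] rz -0.0
```

Emit:
arm_command --motion '[[60,[-48,-18,0],[0,0,0]],[60,[-95,-36,0],[0,0,0]],[60,[-139,-54,20],[0,0,0]],[60,[-139,-54,70],[0,0,0]],[60,[-139,-54,100],[0,0,0]]]' --squeeze 30

```text
time_s: 35.17
ee_pos: [430.1, -382.2, 135.1]
tool_rot: [-3.138, -0.005, 1.653]
contact_force: [0.4, 0.5, 0.4]
opening: 59.8
gripper_force: 0.0
```

```bash
python3 - <<'E'
from h import *
go(430,-385,1.65)
E
```

```text
t 35.17 ee [ 430.1 -382.2  135.1] [-3.138 -0.005  1.653] open 59.8 f 0.0 -> tx,ty [-2.8 -0.3] rz 0.2
```

Emit:
arm_command --motion '[[60,[0,0,40],[0,0,0]],[60,[0,0,65],[0,0,0]],[60,[0,0,65],[0,0,0]],[5,[0,0,65],[0,0,0]],[5,[0,0,65],[0,0,0]]]'

```text
time_s: 35.8
ee_pos: [433.0, -384.4, 74.7]
tool_rot: [3.14, 0.002, 1.655]
contact_force: [-1.3, -0.2, 1.6]
opening: 23.9
gripper_force: 0.5
```

Emit:
arm_command --motion '[[5,[0,0,0],[0,0,0]],[5,[0,0,0],[0,0,0]],[5,[0,0,0],[0,0,0]]]'

```text
time_s: 36.17
ee_pos: [432.9, -384.5, 74.9]
tool_rot: [3.14, 0.001, 1.654]
contact_force: [-1.4, 0.1, 6.6]
opening: 19.0
gripper_force: 31.4
```

```bash
python3 - <<'E'
from h import *
go(429.6+64*.997,-383.3+64*.078,1.65)
E
```

```text
t 36.17 ee [ 432.9 -384.5   74.9] [3.140e+00 1.000e-03 1.654e+00] open 19.0 f 31.4 -> tx,ty [ 1.1 60.8] rz 0.2
```

Emit:
arm_command --motion '[[5,[0,30,0],[0,0,0]],[5,[0,55,0],[0,0,0]],[5,[0,61,0],[0,0,0]],[5,[0,61,0],[0,0,0]],[5,[0,61,0],[0,0,0]]]'

```text
time_s: 36.8
ee_pos: [494.5, -379.8, 74.9]
tool_rot: [3.139, 0.002, 1.654]
contact_force: [0.7, 0.5, 5.0]
opening: 19.7
gripper_force: 31.3
```

```bash
python3 - <<'E'
from h import *
go(429.6+64*.997,-383.3+64*.078,1.65)
E
```

```text
t 36.8 ee [ 494.5 -379.8   74.9] [3.139e+00 2.000e-03 1.654e+00] open 19.7 f 31.3 -> tx,ty [ 1.5 -1. ] rz 0.3
```

Now release, rise clear and look.

Emit:
arm_command --motion '[[50,[0,-0.5,0],[0,0,0]],[50,[0,-0.5,0],[0,0,0]],[50,[0,-0.5,-40],[0,0,0]],[50,[0,0,-95],[0,0,0]],[50,[0,0,-150],[0,0,0]]]'

```text
time_s: 37.42
ee_pos: [492.6, -378.4, 224.4]
tool_rot: [-3.14, -0.001, 1.654]
contact_force: [0.2, -0.1, -0.3]
opening: 50.3
gripper_force: 0.0
```

Emit:
arm_command --motion '[[50,[-60,10,-80],[0,0,0]],[50,[-60,10,-80],[0,0,0]],[50,[-60,10,-80],[0,0,0]],[50,[-60,10,-80],[0,0,0]]]'

```text
time_s: 37.92
ee_pos: [507.3, -436.7, 301.9]
tool_rot: [-3.14, -0.003, 1.654]
contact_force: [-0.1, -0.4, -0.5]
opening: 49.6
gripper_force: 0.0
```

```bash
python3 - <<'E'
from h import *
p,im=cam("wrist"); go(490,-437)
cv2.imwrite("pics/w15.png",cv2.resize(im[0:260,120:560],None,fx=1.8,fy=1.8))
a=.078;u=np.array([np.cos(a),np.sin(a)])
o=blobs(p,im,"orange",41,8); print([(b,(np.array(b[:2])-[488.7,-378.4])@u) for b in o])
h=cv2.cvtColor(im,cv2.COLOR_BGR2HSV)
c=proj(p,[[493,-380,94.5]])[0]; print(c)
v=int(c[1]); row=h[v-6:v+6,:,2].mean(0)<70; x=int(c[0]); l=r=x
while row[l]:l-=1
while row[r]:r+=1
w=ray(p,[(l+.5,v),(r-.5,v)],94.5); print(l,r,((w-[488.7,-378.4])@u).round(1))
pt,it=cam("top")
for cc in("blue","green","red","black"): print(cc,[b for b in blobs(pt,it,cc,46,100) if 85<b[2]<100])
print([b for b in blobs(pt,it,"teal",78,100) if 560<b[0]<620])
E
```

```text
t 37.98 ee [ 507.2 -436.3  301.4] [-3.139e+00 -3.000e-03  1.655e+00] open 50.1 f 0.0 -> tx,ty [  0.7 -17.2] rz None
[([np.float32(495.2), np.float32(-428.0), np.float32(14.9), np.float32(13.8), 0.081, (np.float64(309.0), np.float64(153.0))], np.float64(2.61537096280191))]
[308.55408896 112.52185773]
299 321 [-4.5 15.6]
blue [[np.float32(624.1), np.float32(176.5), np.float32(94.8), np.float32(35.3), -0.093, (np.float64(297.0), np.float64(167.0))]]
green [[np.float32(615.9), np.float32(97.6), np.float32(95.1), np.float32(34.1), -0.085, (np.float64(319.0), np.float64(169.0))]]
red [[np.float32(599.4), np.float32(-60.0), np.float32(94.7), np.float32(36.4), -0.093, (np.float64(361.0), np.float64(174.0))]]
black [[np.float32(605.3), np.float32(18.2), np.float32(94.6), np.float32(33.6), -0.073, (np.float64(340.0), np.float64(172.0))]]
[[np.float32(590.6), np.float32(324.6), np.float32(115.0), np.float32(29.2), 0.163, (np.float64(255.0), np.float64(174.0))]]
```

View pics/w15.png

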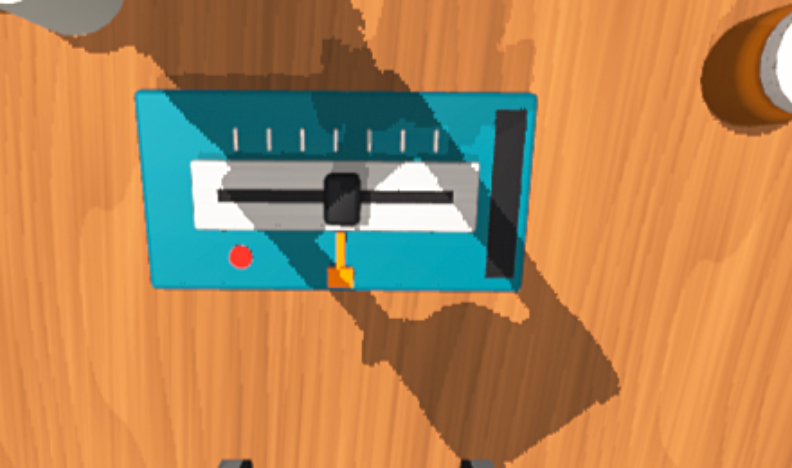

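The grip stands at the pointer: grip at (342,198), pointer at (341,250), about 1.5 mm apart along the track. Bars and handpiece are still in place.

```bash
python3 -c "
from plant import *
print(hand_in())"
```

```text
the job is handed in; nothing more can be done
None
```

The job is handed in, though no verdict came back: the black, red, blue and green bars lie flat in their own pockets, pocket 5 is empty because I saw no white bar, the handpiece lies in both forks, and the slider is about 1.5 mm from the orange pointer.

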